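Nest the ring bowls and check them flush with a straightedge

ROBOT

A 6-joint arm with a two-finger parallel gripper is mounted at the origin on the work surface. World frame = base frame: x ahead of the robot, y to its left, z up, the work surface at z = 0. Lengths are in mm, angles in degrees, forces in N, time in s.
With the tool pointing down it reaches from about 275 to 825 mm from the base axis. Payload 5.2 kg.
Tool frame: the origin (TCP) lies on the mounting face of the last link; the fingertips stand 186 mm ahead of it and the grasp point (between the pads) lies 167 mm ahead of it; z points along the fingers, x is the direction in which the jaws open and shut, and the axes are right-handed (so a half turn about z gives the same grasp; the last joint's range is limited). The gripper opens to 93 mm and grips with 3 to 60 N. Pads are 15 mm wide; open, the fingers measure 128 mm over their backs; the gripper's body (75 mm by 188 mm) begins 65 mm behind the grasp point.
Start: joints at [-80.546, 14.817, 87.949, -0, 77.235, -11.62], TCP at [197.781, -513.215, 404.753] pointing down, gripper open.
Joint ranges: [-179.93, 179.93], [-52.35, 119.4], [10.71, 147.94], [-69.91, 249.91], [12.55, 155.21], [-178.61, 178.61]. Speed limits (degrees/s): [147.25, 147.25, 180, 180, 180, 180].

INTERFACE

Orientations are given as a 3x3 rotation matrix whose columns are the frame's x, y, z axes.
In Python, from bench import robot gives the robot as it stands.
- The arm moves only by the tool step_arm, never from a script. Its argument "motion" is text: rows parted by semicolons, each of 7 numbers parted by spaces: the turn, a rotation vector about the tool's x, y, z in degrees, then the shift along the tool's x, y, z in cm, then the closure, from -1 (fully open) to 1 (shut), so that 0 is half open. A call has exactly 10 rows; each row shifts and turns the commanded pose from where the row before left it, along the tool's axes as they then stand; what a row does not reach is not made up. A row lasts 1/8 s, in which the tool goes at most 62.5 mm and 10.7 degrees, less where a joint would pass 70% of its speed; a pose out of reach is approached as far as the arm can. A call with a gripper value outside its range is refused whole. The fingers move at their own pace and stop on an object; the grip force is fixed at half the most. Time passes only in rows, so rows that do not move let the fingers close, or fill a call up. It gives the time, the measured TCP pose, the force and the opening at its end, in the units of the state.
- robot.read_state(): the state, without advancing time (a new reading comes with each control period).
- robot.snapshot(name): name is "scene" or "top" or "wrist"; returns the picture (384x512x3 uint8, red, green, blue); there is no depth.
- robot.camera_params(name): a dict with "K" (3x3 intrinsics, pixels), "pose" (4x4, takes a point from camera to world coordinates). Camera axes: x right, y down, z forward; pixel columns grow to the right and rows downward; lengths in mm; the calibration is good to about 2 mm. The wrist camera is an equidistant fisheye: a pixel r from the principal point sees the ray r / f radians off the axis. A picture is of the moment at which its call begins: read the wrist's pose just before it. camera_params takes no time and is no camera call; for the wrist camera it gives the pose at the moment of the call.
- robot.finish_job(): hands the job in, once; it reports no verdict.
Trained networks look in the newest picture that a camera, given by its name, has taken for a name from the list of things; names that differ only in an ending like _2 or _b are one class to them, and where a whole thing is asked for, a point or a joint stands for the part that bears it (a point fixed in the world has none). Each returns a list of dicts, best first, with "conf" (0 to 1); they miss things now and then, are a little off and sometimes report something else, mostly with a low value. They report only what shows in the picture. A call takes as long as a camera call. They do not tell look-alikes from the thing itself.
- robot.find_in(camera, query): "box" ([left, top, width, height] in pixels, round what is visible of it).
- robot.cut_out(camera, query): "mask" (384x512 bool, what is visible of it) and "box" ([left, top, width, height] in pixels, round what is visible of it).
- robot.mark_of(camera, query): "pixel" ([column, row] in pixels: a listed point, or the origin of a listed thing).
The state is a dict: "time_s": time; "joints": joint angles; "joint_velocities": joint speeds; "tau": joint torques, N m; "ee_pos": TCP position; "eef_rot": TCP orientation; "wrist_force": force on the tool from outside, world axes, zero at the start; "wrist_torque": the same for the moment, N m; "opening": finger opening in mm.
Only numpy, scipy, OpenCV 4.12 (cv2) and the standard library are available. Lean on these libraries where they do the work, as an engineer would, in place of code of your own. Each camera call takes 0.05 s, during which the arm holds its last target.

TASK

Nest the plywood bowls where the large one stands: lower (do not drop) the medium bowl fully home into the large one, then the small one into the medium, rims flush. To check for rocking, lay the straightedge flat across the middle of the rims from the robot's left to its right, let go, and press it down on the large rim, first near its left end, then near its right. Leave it lying level there, and leave the cutters, jar and flask alone.

Things in the scene. Friction and masses are not known exactly. Their poses are not given: they have to be found in the camera images.
- large_c (a point): Large plywood ring bowl, open upwards, loose on the 3 mm thick green mat: 190 mm across, 48 mm high, 0.26 kg, pale rings with charred edges. Point on its axis, half-way up (24 mm over its underside); z up, x ahead of the robot, y to its left. Rim wall 8 mm thick, inside radius 87, upright for 18 mm; below, the inside steps in (radius 79, 68, 56 mm) to the seat.
- large_seat (a point): Middle of the large bowl's floor, on its axis, 6 mm over its underside: a round seat of 43 mm radius, 6 mm deep, that takes the medium bowl's foot. Foot down in it, the two rims are level; off-centre by over 3 mm the foot stands on the seat's edge, 6 mm too high.
- medium_c (a point): Medium ring bowl, loose: 124 mm across, 42 mm high, 0.12 kg, foot 40 mm radius and 6 mm thick. Point on its axis, half-way up (21 mm over its underside). Rim wall 8 mm thick (radius 54 to 62), upright for 18 mm, to be pinched from above, one finger inside and one outside; below, the inside steps in (radius 46, 36 mm) to the seat. Home, its rim is 25 mm from the large one's all round.
- medium_seat (a point): Middle of the medium bowl's floor, on its axis, 6 mm over its underside: a round seat of 25 mm radius, 6 mm deep, that takes the small bowl's foot. Foot down in it, the rims are level; off-centre by over 3 mm the foot stands on the seat's edge, 6 mm too high.
- small_c (a point): Small ring bowl, loose: 58 mm across, 36 mm high, 0.045 kg, foot 22 mm radius and 6 mm thick. Point on its axis, half-way up (18 mm over its underside). Wall 8 mm thick (radius 21 to 29), upright for 24 mm below the rim. Home, its rim is 25 mm from the medium one's all round.
- rule_c (a point): Aluminium straightedge lying on the mat beyond the bowls, loose: strip 250 x 34 x 4 mm with a yellow grip rib 130 x 12 mm, 14 mm high, along the middle of its top; 0.14 kg. Point at its middle, 9 mm over its underside; x along it (either way round), y across, z up. On the bowls its underside is 48 mm over the large one's; 30 mm hang over at each end and tip it if pressed outside the rim.
- pliers_c (a point): Flush cutters with one red and one black handle, lying on the mat, 150 mm long along x, 60 mm wide, 13 mm high; the point is at the middle. To be left alone.
- jar_c (a point): Glass jar with steel lid, 68 mm diameter, 85 mm high; the point is at its centre. To be left alone.
- flask_c (a point): Black vacuum flask, 68 mm diameter, 235 mm high, on the table to the left; the point is at its centre. To be left alone.
Mind the look-alikes: they are no part of the job. What is shaped like the part that bears small_c but blue, turquoise or yellow is not meant.

How it is judged:
By the outcome, as a careful person would: the job done as asked, in the order asked, and still so for the second after the job is handed in, with the robot touching nothing.
It also fails if it takes over 72 s, if anything falls off the work surface, if the arm or the gripper's body presses on something with over 40 N, if the wrist force passes 120 N, or if a joint passes its speed limit or range.

## Working session

There is one attempt and no reset: what is moved stays moved. The work goes in short steps, Python scripts to look and compute and a tool call to move; the robot and the scene stay as the last step left them, time stands still between calls to the robot, and variables do not carry over. Pictures are saved under pics/ and viewed, and the job is handed in when it is done.

Besides the shell and the picture viewer there is one more tool, called after "Call:" as a command line: name --argument value ..., lists and objects as JSON in quotes. step_arm: Moves the arm, as the interface text tells. Its arguments: {"type":"object","properties":{"motion":{"type":"string"}},"required":["motion"]}

```bash
mkdir -p pics; ls
python3 - <<'E'
from bench import robot
import cv2,numpy as np
s=robot.read_state();print(s['time_s'],s['ee_pos'],s['eef_rot'],s['opening'])
for c in ['scene','top']:
    im=robot.snapshot(c);cv2.imwrite(f'pics/{c}0.png',im[:,:,::-1])
    p=robot.camera_params(c);print(c,np.round(p['K'],1).tolist(),np.round(p['pose'],3).tolist())
    for q in ['large_c','medium_c','small_c','rule_c']:
        print(q,[(np.round(d['pixel']).tolist(),round(d['conf'],2)) for d in robot.mark_of(c,q)])
print(robot.read_state()['time_s'])
E
```

```text
pics
0.0 [ 197.72787978 -512.99255344  403.94651199] [[ 3.59528521e-01 -9.33134051e-01 -2.92253559e-04]
 [-9.33132439e-01 -3.59528455e-01  1.77228986e-03]
 [-1.75885748e-03 -3.64477475e-04 -9.99998387e-01]] 93.04400047329929
scene [[420.6, 0.0, 248.4], [0.0, 420.6, 189.8], [0.0, 0.0, 1.0]] [[0.468, 0.452, -0.759, 1383.766], [0.884, -0.254, 0.393, -403.213], [-0.015, -0.855, -0.518, 745.913], [0.0, 0.0, 0.0, 1.0]]
large_c []
medium_c [([114.0, 267.0], 0.66)]
small_c [([315.0, 199.0], 0.74), ([412.0, 204.0], 0.65), ([380.0, 192.0], 0.53), ([277.0, 161.0], 0.53), ([112.0, 266.0], 0.35)]
rule_c [([291.0, 254.0], 0.87)]
top [[461.4, 0.0, 263.1], [0.0, 461.4, 189.3], [0.0, 0.0, 1.0]] [[-0.018, -0.991, 0.13, 223.839], [-1.0, 0.018, -0.007, 90.447], [0.005, -0.13, -0.992, 1690.95], [0.0, 0.0, 0.0, 1.0]]
large_c [([277.0, 178.0], 0.96)]
medium_c [([378.0, 174.0], 0.58)]
small_c [([197.0, 261.0], 0.72), ([142.0, 164.0], 0.69), ([133.0, 143.0], 0.61)]
rule_c [([262.0, 132.0], 0.88)]
0.5
```

View pics/scene0.png

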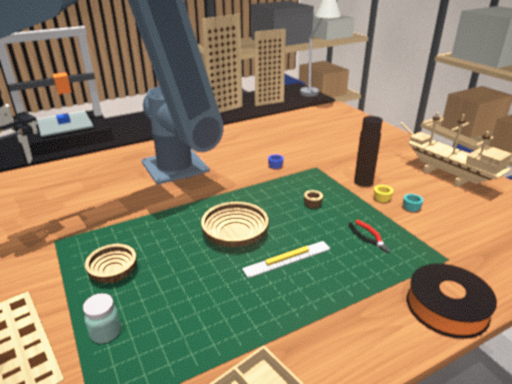

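View pics/top0.png

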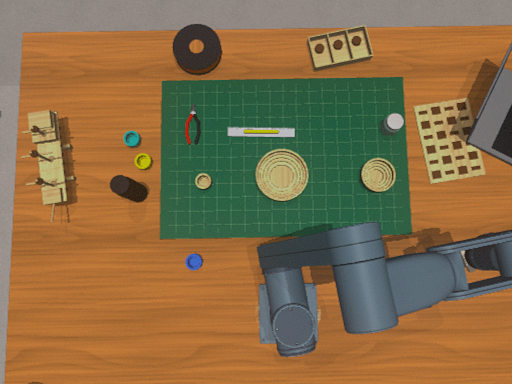

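```bash
cat > h.py <<'E'
from bench import robot
import cv2,numpy as np
from scipy.optimize import least_squares
def proj(P,p,fish):
    T=np.linalg.inv(p['pose']);K=p['K'];c=np.atleast_2d(P)@T[:3,:3].T+T[:3,3]
    if fish:
        r=np.linalg.norm(c[:,:2],axis=1);th=np.arctan2(r,c[:,2]);k=th/np.maximum(r,1e-9)
        n=c[:,:2]*k[:,None]
    else: n=c[:,:2]/c[:,2:]
    return np.c_[K[0,0]*n[:,0]+K[0,2],K[1,1]*n[:,1]+K[1,2]]
def unproj(px,z,p,fish):
    K=p['K'];n=np.array([(px[0]-K[0,2])/K[0,0],(px[1]-K[1,2])/K[1,1]])
    if fish:
        t=np.linalg.norm(n);d=np.array([*(n/max(t,1e-9)*np.sin(t)),np.cos(t)])
    else: d=np.array([*n,1.])
    d=p['pose'][:3,:3]@d;o=p['pose'][:3,3]
    return o+d*(z-o[2])/d[2]
def circ(c,r,z,n=180):
    a=np.linspace(0,2*np.pi,n,endpoint=False);return np.c_[c[0]+r*np.cos(a),c[1]+r*np.sin(a),np.full(n,z)]
def fitrim(mask,p,fish,R,z,rfree=False,wall=None):
    """centre of rim circle whose contour points, unprojected to z, lie on radius R (robust)"""
    cs,_=cv2.findContours(mask.astype(np.uint8),cv2.RETR_EXTERNAL,cv2.CHAIN_APPROX_NONE)
    c=max(cs,key=cv2.contourArea)[:,0,:]
    h,w=mask.shape
    c=c[(c[:,0]>1)&(c[:,0]<w-2)&(c[:,1]>1)&(c[:,1]<h-2)]
    X=np.array([unproj(q,z,p,fish)[:2] for q in c])
    x0=X.mean(0)
    f=lambda v:np.hypot(X[:,0]-v[0],X[:,1]-v[1])-(v[2] if rfree else R)
    s=least_squares(f,[*x0,R] if rfree else x0,loss='soft_l1',f_scale=1.)
    return s.x,np.sqrt(np.median(f(s.x)**2))
E
python3 - <<'E'
from h import *
robot.snapshot('top');p=robot.camera_params('top')
for q,R,z in [('large_c',95,51),('medium_c',62,45),('small_c',29,39)]:
    for m in robot.cut_out('top',q)[:4]:
        print(q,m['conf'],np.round(m['box']),[np.round(fitrim(m['mask'],p,0,R,z,rf)[0],1) for rf in(0,1)])
for m in robot.cut_out('top','rule_c')[:2]:
    ys,xs=np.nonzero(m['mask']);r=cv2.minAreaRect(np.c_[xs,ys].astype(np.float32));b=cv2.boxPoints(r)
    print(m['conf'],r,[np.round(unproj(q,7,p,0)[:2]) for q in [r[0],*b]])
print(robot.read_state()['time_s'])
E
```

```text
large_c 0.93 [254. 151.  55.  52.] [array([490.,  10.]), array([489.9,  10. ,  94.4])]
medium_c 0.94 [362. 157.  36.  35.] [array([ 484.6, -339.4]), array([ 484.6, -339.4,   62.6])]
small_c 0.79 [132. 154.  24.  14.] [array([551.8, 513.7]), array([551.7, 513.6,  31.1])]
small_c 0.67 [192. 172.  22.  17.] [array([473.4, 293.1]), array([473.3, 293.1,  28.5])]
small_c 0.67 [124. 132.  20.  16.] [array([635.1, 553.9]), array([634.9, 553.9,  29.9])]
small_c 0.48 [186. 252.  17.  21.] [array([186.8, 326.9]), array([186.8, 326.7,  29.5])]
0.71 ((261.00390625, 132.26673889160156), (68.10720825195312, 10.465213775634766), 0.9548413157463074) [array([660.,  82.]), array([644., 209.]), array([684., 208.]), array([675., -47.]), array([635., -45.])]
0.75
```

```bash
cat >> h.py <<'E'
from scipy.spatial.transform import Rotation as Ro
def plan(tgt,yaw,clo,n=10,ease=True,level=True,clo0=None):
    """rows to bring measured pose to tgt (mm), yaw deg, tool down"""
    s=robot.read_state();R0=s['eef_rot'];p0=np.array(s['ee_pos'])
    c,sn=np.cos(np.radians(yaw)),np.sin(np.radians(yaw))
    R1=np.array([[c,sn,0],[sn,-c,0],[0,0,-1.]])
    rv=Ro.from_matrix(R0.T@R1).as_rotvec()
    u=np.linspace(0,1,n+1)
    w=3*u**2-2*u**3 if ease else u
    w=0.5*w+0.5*u
    d=np.array(tgt)-p0
    out=[]
    for i in range(n):
        R=R0@Ro.from_rotvec(rv*w[i+1]).as_matrix()
        sh=R.T@(d*(w[i+1]-w[i]))/10
        t=np.degrees(rv*(w[i+1]-w[i]))
        out.append(' '.join(f'{v:.2f}'.rstrip('0').rstrip('.').replace('-0','-0') for v in [*t,*sh])+f' {clo}')
    for i in range(10-n): out.append(f'0 0 0 0 0 0 {clo}')
    print('from',np.round(p0,1),'d',np.round(d,1),'rv',np.round(np.degrees(rv),2));print('; '.join(out))
E
python3 - <<'E'
from h import *
plan([440,-339.4,330],0,0.4)
E
```

```text
from [ 197.8 -513.2  404.8] d [242.2 173.8 -74.8] rv [ -0.    -0.   -68.93]
-0 -0 -4.41 -0.34 -1.88 0.48 0.4; -0 -0 -6.07 -0.19 -2.62 0.66 0.4; -0 -0 -7.31 0.18 -3.16 0.79 0.4; -0 -0 -8.13 0.69 -3.45 0.88 0.4; -0 -0 -8.55 1.26 -3.48 0.93 0.4; -0 -0 -8.55 1.76 -3.25 0.93 0.4; -0 -0 -8.13 2.1 -2.83 0.88 0.4; -0 -0 -7.31 2.19 -2.28 0.79 0.4; -0 -0 -6.07 2.01 -1.69 0.66 0.4; -0 -0 -4.41 1.55 -1.11 0.48 0.4
```

Call:
step_arm --motion "0 0 -4.4 -0.3 -1.9 0.5 0.4; 0 0 -6.1 -0.2 -2.6 0.7 0.4; 0 0 -7.3 0.2 -3.2 0.8 0.4; 0 0 -8.1 0.7 -3.4 0.9 0.4; 0 0 -8.5 1.3 -3.5 0.9 0.4; 0 0 -8.5 1.8 -3.2 0.9 0.4; 0 0 -8.1 2.1 -2.8 0.9 0.4; 0 0 -7.3 2.2 -2.3 0.8 0.4; 0 0 -6.2 2.0 -1.7 0.6 0.4; 0 0 -4.4 1.5 -1.1 0.5 0.4"

```text
time_s: 2.0
ee_pos: [461.4, -372.1, 329.4]
eef_rot: [[1.0, 0.003, -0.0], [0.003, -1.0, 0.0], [-0.0, -0.0, -1.0]]
wrist_force: [0.1, -0.4, -0.4]
opening: 28.0
```

Run:
```python
from h import *
p=robot.camera_params('wrist');im=robot.snapshot('wrist');cv2.imwrite('pics/w1.png',im[:,:,::-1])
print(np.round(p['pose'],3),p['K'])
for q,R,z in [('medium_c',62,45)]:
    for m in robot.cut_out('wrist',q)[:3]:
        print(q,m['conf'],np.round(m['box']),[np.round(fitrim(m['mask'],p,1,R,z,rf)[0],1) for rf in(0,1)])
s=robot.read_state();print(s['time_s'],s['ee_pos'],s['eef_rot'],s['opening'],s['wrist_force'])
```

```text
[[ 1.00000e+00  3.00000e-03  1.00000e-03  4.61511e+02]
 [ 4.00000e-03 -9.67000e-01 -2.56000e-01 -3.02193e+02]
 [-0.00000e+00  2.56000e-01 -9.67000e-01  3.09728e+02]
 [ 0.00000e+00  0.00000e+00  0.00000e+00  1.00000e+00]] [[297.31863964   0.         261.88341979]
 [  0.         297.31863964 195.83630573]
 [  0.           0.           1.        ]]
medium_c 0.84 [220.  90. 135. 136.] [array([ 486.9, -338. ]), array([ 486.9, -337.9,   61.9])]
2.1 [ 461.46471178 -371.72339744  329.0653875 ] [[ 9.99997472e-01  2.22277383e-03 -3.39473794e-04]
 [ 2.22318259e-03 -9.99996798e-01  1.20851031e-03]
 [-3.36786462e-04 -1.20926197e-03 -9.99999212e-01]] 27.764722896793945 [ 0.33875735 -0.15186843 -0.60928801]
```

View pics/w1.png

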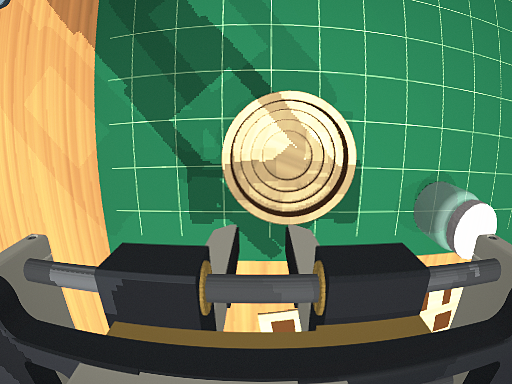

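Call:
step_arm --motion "0 0 0 -0.7 -0.7 0.6 0.4; 0 0 0 -1.0 -1.0 1.0 0.4; 0 0 0 -1.0 -1.0 1.4 0.4; 0 0 0 -0.55 -0.67 1.6 0.4; 0 0 0 0 0 2.0 0.4; 0 0 0 0 0 2.0 0.4; 0 0 0 0 0 1.4 0.4; 0 0 0 0 0 0.8 0.4; 0 0 0 0 0 0.3 0.4; 0 0 0 0 0 0 0.4"

```text
time_s: 3.35
ee_pos: [427.9, -339.3, 219.0]
eef_rot: [[1.0, -0.001, 0.0], [-0.001, -1.0, -0.0], [0.0, 0.0, -1.0]]
wrist_force: [1.1, -0.2, -0.0]
opening: 27.6
```

```bash
sed -i 's/R=R0@Ro.from_rotvec(rv\*w\[i+1\])/R=R0@Ro.from_rotvec(rv*w[i])/' h.py
python3 - <<'E'
from h import *
p=robot.camera_params('wrist');im=robot.snapshot('wrist');cv2.imwrite('pics/w2.png',im[:,:,::-1])
s=robot.read_state();print(s['time_s'],s['ee_pos'],s['opening'],s['wrist_force'])
E
```

```text
3.4 [ 427.98012635 -339.34800424  219.17266087] 27.702971258970866 [-0.53644627  0.4159223   0.30204839]
```

View pics/w2.png

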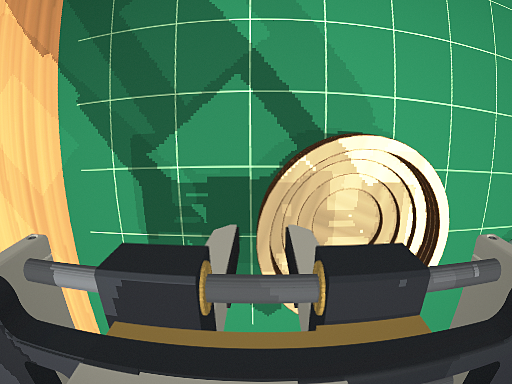

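Call:
step_arm --motion "0 0 0 0 0 0 0.6; 0 0 0 0 0 0 0.8; 0 0 0 0 0 0 1; 0 0 0 0 0 0 1; 0 0 0 0 0 0 1; 0 0 0 0 0 -0.5 1; 0 0 0 0 0 -1 1; 0 0 0 0 0 -2 1; 0 0 0 0 0 -2.5 1; 0 0 0 0 0 -2 1"

```text
time_s: 4.65
ee_pos: [427.9, -339.2, 300.3]
eef_rot: [[1.0, -0.0, 0.001], [-0.0, -1.0, -0.001], [0.001, 0.001, -1.0]]
wrist_force: [-0.0, -0.2, -1.3]
opening: 8.2
```

Run:
```python
from h import *
p=robot.camera_params('wrist');im=robot.snapshot('wrist');cv2.imwrite('pics/w3.png',im[:,:,::-1])
s=robot.read_state();print(s['time_s'],s['ee_pos'],s['opening'],s['wrist_force'])
zt=s['ee_pos'][2]-219+45
for m in robot.cut_out('wrist','medium_c')[:3]:
    print(m['conf'],np.round(m['box']),[np.round(fitrim(m['mask'],p,1,62,zt,rf)[0],1) for rf in(0,1)])
plan([435,8,300],0,1)
```

```text
4.7 [ 428.43149983 -339.77097136  302.832383  ] 7.693932112573707 [-0.38765542 -0.54524529  1.1653975 ]
0.92 [256. 136. 192. 176.] [array([ 484.8, -338.4]), array([ 484.3, -326.9,   53.1])]
from [ 428.4 -339.8  301.5] d [  6.6 347.8  -1.5] rv [ 0.23 -0.19 -0.03]
0.01 -0.01 -0 0.04 -2.23 0 1; 0.02 -0.02 -0 0.06 -3.06 0 1; 0.02 -0.02 -0 0.07 -3.69 0 1; 0.03 -0.02 -0 0.08 -4.1 0.01 1; 0.03 -0.02 -0 0.08 -4.31 0.01 1; 0.03 -0.02 -0 0.08 -4.31 0.01 1; 0.03 -0.02 -0 0.08 -4.1 0.01 1; 0.02 -0.02 -0 0.07 -3.69 0.01 1; 0.02 -0.02 -0 0.06 -3.06 0.01 1; 0.01 -0.01 -0 0.04 -2.23 0.01 1
```

View pics/w3.png

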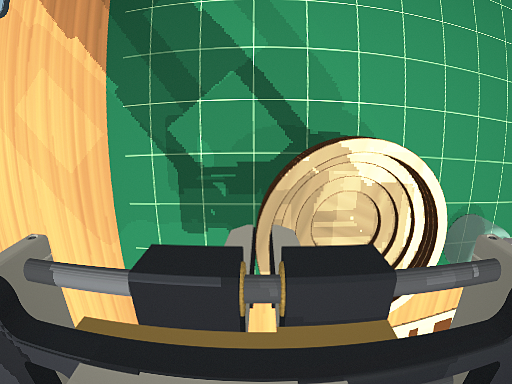

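Call:
step_arm --motion "0 0 0 0.04 -1.0 -0.2 1; 0 0 0 0.06 -1.7 -0.3 1; 0 0 0 0.08 -2.2 -0.4 1; 0 0 0 0.08 -2.5 -0.4 1; 0 0 0 0.08 -2.6 -0.4 1; 0 0 0 0.08 -2.5 -0.2 1; 0 0 0 0.08 -2.2 0 1; 0 0 0 0.06 -1.6 0 1; 0 0 0 0.04 -0.9 0 1; 0 0 0 0 0 0 1"

```text
time_s: 6.0
ee_pos: [434.0, -166.6, 317.8]
eef_rot: [[1.0, 0.001, 0.0], [0.001, -1.0, -0.0], [0.0, 0.0, -1.0]]
wrist_force: [0.3, -0.5, -1.1]
opening: 8.1
```

```bash
cat >> h.py <<'E'
def fitarc(mask,p,fish,R,z,maxrow,band=None):
    """like fitrim, only contour points above maxrow"""
    cs,_=cv2.findContours(mask.astype(np.uint8),cv2.RETR_EXTERNAL,cv2.CHAIN_APPROX_NONE)
    c=max(cs,key=cv2.contourArea)[:,0,:];h,w=mask.shape
    c=c[(c[:,0]>1)&(c[:,0]<w-2)&(c[:,1]>1)&(c[:,1]<maxrow)]
    X=np.array([unproj(q,z,p,fish)[:2] for q in c])
    f=lambda v:np.hypot(X[:,0]-v[0],X[:,1]-v[1])-R
    s=least_squares(f,X.mean(0),loss='soft_l1',f_scale=1.)
    r=f(s.x);return s.x,np.median(abs(r)),len(r)
E
python3 - <<'E'
from h import *
p=robot.camera_params('wrist');im=robot.snapshot('wrist');cv2.imwrite('pics/w4.png',im[:,:,::-1])
s=robot.read_state();e=s['ee_pos'];print(s['time_s'],e,s['opening'],s['wrist_force'])
zt=e[2]-219+45
for q,R,z in [('medium_c',62,zt),('large_c',95,51)]:
  for m in robot.cut_out('wrist',q)[:3]:
    x,r,n=fitarc(m['mask'],p,1,R,z,225)
    print(q,m['conf'],np.round(m['box']),np.round(x,1),r,n,'rel tool',np.round(x-e[:2],1),[np.round(fitrim(m['mask'],p,1,R,z,rf)[0],1) for rf in (0,1)])
    cv2.imwrite(f'pics/m4{q}.png',m['mask']*255)
E
```

```text
6.05 [ 434.04971717 -167.1607822   317.82248187] 7.928861655657237 [-0.67022905  0.23147144 -1.52004889]
medium_c 0.9 [257. 136. 190. 176.] [ 490.5 -166. ] 0.6181058684804128 271 rel tool [56.4  1.2] [array([ 491.7, -165.3]), array([ 491. , -155.4,   54. ])]
large_c 0.95 [217.   0. 211. 108.] [491.7  11.4] 0.4503403982419698 300 rel tool [ 57.6 178.6] [array([491.7,  11.4]), array([491.8,  10.6,  94.4])][ WARN:0@4.554] global loadsave.cpp:1063 imwrite_ Unsupported depth image for selected encoder is fallbacked to CV_8U.
```

View pics/w4.png

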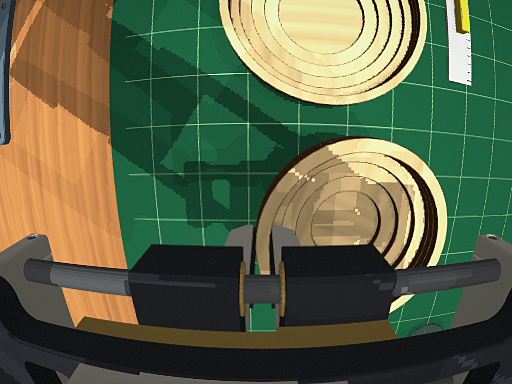

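Call:
step_arm --motion "0 0 0 0 -1.0 0 1; 0 0 0 0 -1.8 0 1; 0 0 0 0 -2.3 0 1; 0 0 0 0 -2.6 0 1; 0 0 0 0 -2.7 0 1; 0 0 0 0 -2.6 0.2 1; 0 0 0 0 -2.1 0.6 1; 0 0 0 0 -1.6 1.1 1; 0 0 0 0 -0.9 1.3 1; 0 0 0 0 -0.1 0.9 1"

```text
time_s: 7.4
ee_pos: [433.7, 10.4, 275.6]
eef_rot: [[1.0, 0.0, -0.001], [0.0, -1.0, 0.0], [-0.001, -0.0, -1.0]]
wrist_force: [0.6, -0.7, -1.2]
opening: 8.0
```

Run:
```python
from h import *
p=robot.camera_params('wrist');im=robot.snapshot('wrist')
s=robot.read_state();e=s['ee_pos'];print(s['time_s'],e,s['opening'],s['wrist_force'])
zt=e[2]-219+45
for q,R,z in [('medium_c',62,zt),('large_c',95,51)]:
  for m in robot.cut_out('wrist',q)[:3]:
    x,r,n=fitarc(m['mask'],p,1,R,z,225)
    print(q,m['conf'],np.round(m['box']),np.round(x,1),r,n,'rel tool',np.round(x-e[:2],1))
pr=robot.camera_params('wrist')
o=im[:,:,::-1].copy()
for c,R,z,col in [(e[:2]+[58,1.2],62,zt,(0,0,255)),(e[:2]+[58,1.2],54,zt,(0,0,255)),((491.7,11.4),95,51,(255,0,0)),((491.7,11.4),87,51,(255,0,0))]:
    cv2.polylines(o,[np.round(proj(circ(c,R,z),p,1)).astype(int)],True,col,1)
cv2.imwrite('pics/w5.png',cv2.resize(np.hstack([o[:, :]]),(800,600)))
```

```text
7.45 [433.43612915  10.06996932 274.80150501] 8.213885085238818 [-0.88941485 -0.08577391 -0.78056981]
medium_c 0.81 [253. 137. 195. 173.] [490.2  11.3] 0.6140749880317813 272 rel tool [56.8  1.2]
large_c 0.61 [210.  84. 236. 190.] [492.6  10. ] 1.6230091805094062 594 rel tool [59.1 -0.1]
```

View pics/w5.png

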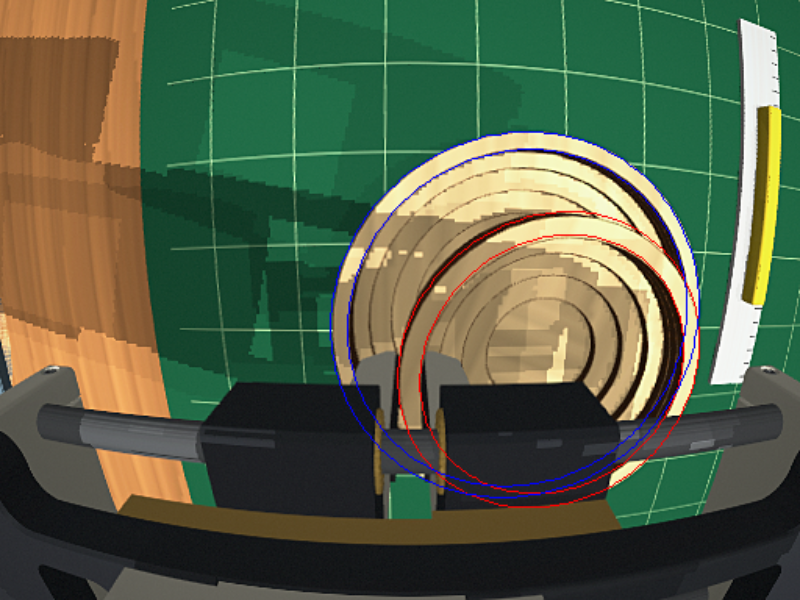

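```bash
cat > tilt.py <<'E'
from h import *
def fittilt(mask,p,R,zt,x0,maxrow=225):
    cs,_=cv2.findContours(mask.astype(np.uint8),cv2.RETR_EXTERNAL,cv2.CHAIN_APPROX_NONE)
    c=max(cs,key=cv2.contourArea)[:,0,:];c=c[(c[:,1]<maxrow)].astype(float)
    from scipy.spatial import cKDTree
    def pts(v):
        Q=circ((0,0),R,0,720)@Ro.from_euler('xy',v[2:4],degrees=True).as_matrix().T
        # pivot height fixed at the pinch (-58,0): shift so that pinch point stays at zt
        piv=Ro.from_euler('xy',v[2:4],degrees=True).apply([-58,0,0])
        return proj(Q+[v[0],v[1],zt-piv[2]],p,1)
    def f(v): return cKDTree(pts(v)).query(c)[0]
    s=least_squares(f,[*x0,0,0],loss='soft_l1',f_scale=.7,diff_step=1e-3,x_scale=[1,1,1,1])
    return s.x,np.median(f(s.x))
E
python3 - <<'E'
from tilt import *
p=robot.camera_params('wrist');e=robot.read_state()['ee_pos']
m=robot.cut_out('wrist','medium_c')[0]
for zo in (-2,0,2): print(fittilt(m['mask'],p,62,e[2]-174+zo,e[:2]+[58,1.2]))
print(e)
E
```

```text
(array([490.0421567 ,  10.09554211,  -4.24423175,  -2.55032806]), np.float64(0.6077779943440882))
(array([489.86766775,  10.19169983,  -4.7041111 ,  -1.7197222 ]), np.float64(0.6333987672650064))
(array([489.87330279,  10.37893881,  -6.31552139,  -1.00668673]), np.float64(0.6955274623034973))
[433.91457966   9.50181312 276.060814  ]
```

Run:
```python
from h import *
p=robot.camera_params('wrist');im=robot.snapshot('wrist')
s=robot.read_state();e=s['ee_pos'];zt=e[2]-174
o=im[:,:,::-1].copy()
S=4;x0,y0,x1,y1=250,125,450,275
o=cv2.resize(o[y0:y1,x0:x1],None,fx=S,fy=S,interpolation=cv2.INTER_CUBIC)
def dr(Q,col):
    q=(proj(Q,p,1)-[x0,y0]+.5)*S;cv2.polylines(o,[np.round(q).astype(int)],True,col,1)
for R in (54,62):
    dr(circ(e[:2]+[58,1.2],R,zt),(0,0,255))
    Q=circ((0,0),R,0)@Ro.from_euler('y',3,degrees=True).as_matrix().T
    dr(Q+[e[0]+58,e[1]+1.2,zt-3],(255,0,0))
cv2.imwrite('pics/w6.png',o)
```

```text
(no output)
```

View pics/w6.png

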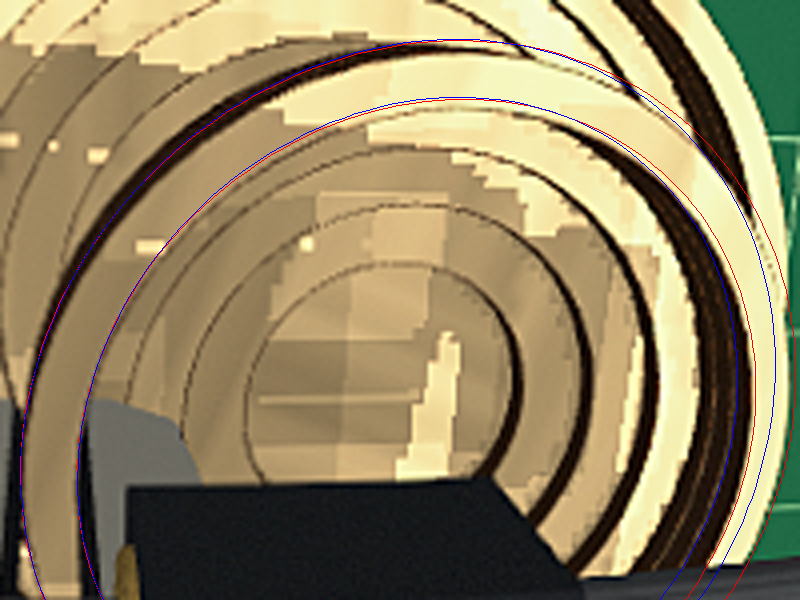

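```bash
cat > edge.py <<'E'
from h import *
def ringfit(im,p,rings,zu,c0,maxrow=240,win=4,iters=8,tilt=False,angs=None,pol='min'):
    """rings: list (r,z over underside). find dark line along radial direction near the projected ring; solve centre (and per-ring)"""
    g=cv2.GaussianBlur(cv2.cvtColor(im,cv2.COLOR_RGB2GRAY).astype(np.float32),(0,0),.6)
    c=np.array(c0,float);A=np.radians(np.arange(0,360,2))
    off=np.arange(-win,win+.01,.25)
    for k in range(iters):
        rows=[];rhs=[];per={}
        for r,z in rings:
            U=np.c_[np.cos(A),np.sin(A)]
            prof=[]
            px=np.array([proj(np.c_[c+U*(r+o),np.full(len(A),zu+z)],p,1) for o in off])
            v=cv2.remap(g,px[...,0].astype(np.float32),px[...,1].astype(np.float32),cv2.INTER_LINEAR)
            ok=(px[...,1].max(0)<maxrow)&(px[...,1].min(0)>1)&(px[...,0].max(0)<510)&(px[...,0].min(0)>1)
            i=v.argmin(0);depth=np.median(v,0)-v.min(0)
            ok&=(depth>15)&(i>1)&(i<len(off)-2)
            per[(r,z)]=(U[ok],off[i[ok]])
        X=np.vstack([u for u,_ in per.values()]);y=np.concatenate([o for _,o in per.values()])
        s=least_squares(lambda d:X@d-y,[0,0],loss='soft_l1',f_scale=.5)
        c=c+s.x
    res={}
    for kz,(u,o) in per.items():
        if len(o)>10:
            q=least_squares(lambda d:u@d[:2]+d[2]-o,[0,0,0],loss='soft_l1',f_scale=.5).x
            res[kz]=(len(o),np.round(q,2))
    return c,res
E
python3 - <<'E'
from edge import *
p=robot.camera_params('wrist');im=robot.snapshot('wrist')
e=robot.read_state()['ee_pos'];zu=e[2]-174-42
for win in (3,4,5):
    c,res=ringfit(im,p,[(46,24),(36,18),(25,12)],zu,e[:2]+[58,0],win=win)
    print(win,np.round(c,1),np.round(c-e[:2],1),res)
    c,res=ringfit(im,p,[(79,30),(68,24),(87,48)],3,(491.7,11.4),win=win)
    print('L',np.round(c,1),res)
print(e,robot.read_state()['time_s'])
E
```

```text
3 [491.7   8.9] [57.3 -0.4] {(46, 24): (81, array([ 0.04,  1.39, -1.21])), (36, 18): (85, array([ 0.15,  1.19, -0.94])), (25, 12): (100, array([ 0.1 ,  0.86, -0.67]))}
L [492.2  11.3] {(79, 30): (79, array([-0.04,  0.4 , -0.28])), (68, 24): (86, array([-0.26,  0.58, -0.23])), (87, 48): (90, array([-0.29,  0.89, -1.16]))}
4 [491.6   9. ] [57.2 -0.3] {(46, 24): (82, array([-0.1 ,  1.17, -0.95])), (36, 18): (90, array([ 0.18,  1.15, -0.93])), (25, 12): (99, array([ 0.22,  0.76, -0.67]))}
L [492.1  11.3] {(79, 30): (82, array([-0.05,  0.5 , -0.36])), (68, 24): (89, array([-0.28,  0.67, -0.3 ])), (87, 48): (96, array([-0.3 ,  0.85, -1.16]))}
5 [491.4   9. ] [57.1 -0.2] {(46, 24): (88, array([-1.95, -1.16,  1.63])), (36, 18): (89, array([ 0.41,  1.06, -0.94])), (25, 12): (96, array([ 0.36,  0.74, -0.67]))}
L [492.1  11.3] {(79, 30): (84, array([-0.08,  0.63, -0.44])), (68, 24): (91, array([-0.35,  0.84, -0.46])), (87, 48): (97, array([-0.27,  0.9 , -1.2 ]))}
[434.31934455   9.28206839 276.99947703] 7.7
```

Call:
step_arm --motion "0 0 0 0.03 -0.18 0 1; 0 0 0 0 0 0.8 1; 0 0 0 0 0 1.0 1; 0 0 0 0 0 1.0 1; 0 0 0 0 0 0.8 1; 0 0 0 0 0 0.4 1; 0 0 0 0 0 0.2 1; 0 0 0 0 0 0 1; 0 0 0 0 0 0 1; 0 0 0 0 0 0 1"

```text
time_s: 8.95
ee_pos: [434.4, 11.6, 235.0]
eef_rot: [[1.0, -0.0, 0.001], [-0.0, -1.0, -0.0], [0.001, 0.0, -1.0]]
wrist_force: [-0.3, -0.1, -0.4]
opening: 8.1
```

Run:
```python
from edge import *
for k in range(2):
    p=robot.camera_params('wrist');im=robot.snapshot('wrist')
    s=robot.read_state();e=s['ee_pos'];print(s['time_s'],e,s['wrist_force']);zu=e[2]-174-42
    c,res=ringfit(im,p,[(46,24),(36,18),(25,12)],zu,e[:2]+[58,0],win=4);print(c,res)
    c,res=ringfit(im,p,[(79,30),(87,48)],3,(491.7,11.4),win=4);print('L',np.round(c,1),res)
cv2.imwrite('pics/w7.png',cv2.resize(im[100:280,200:460,::-1],None,fx=3,fy=3))
```

```text
9.0 [434.38278378  11.60612144 234.95142836] [ 0.36230374  0.66805772 -0.98834682]
[491.84232397  11.27797379] {(46, 24): (80, array([ 0.01,  1.05, -0.97])), (36, 18): (87, array([ 0.21,  1.  , -0.81])), (25, 12): (98, array([ 0.21,  0.78, -0.64]))}
L [491.9  11.1] {(79, 30): (84, array([-0.01,  1.01, -0.64])), (87, 48): (78, array([-0.03,  1.2 , -1.17]))}
9.05 [434.37021869  11.62407133 234.92996704] [ 0.87326621  0.6411927  -0.78785116]
[491.79506528  11.27502325] {(46, 24): (80, array([ 0.04,  1.14, -1.03])), (36, 18): (86, array([ 0.21,  1.12, -0.9 ])), (25, 12): (98, array([ 0.2 ,  0.81, -0.65]))}
L [491.9  11.1] {(79, 30): (86, array([-0.01,  0.93, -0.59])), (87, 48): (77, array([-0.04,  1.16, -1.14]))}
```

View pics/w7.png

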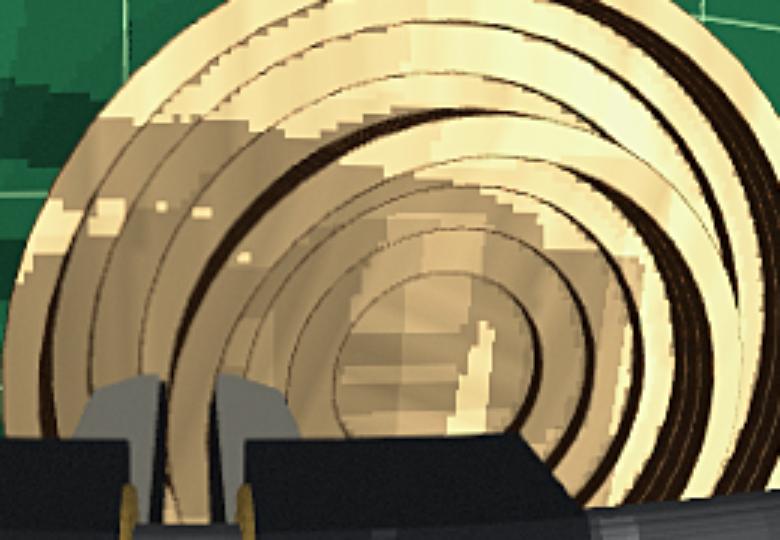

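Call:
step_arm --motion "0 0 0 0 0 0.2 1; 0 0 0 0 0 0.2 1; 0 0 0 0 0 0.15 1; 0 0 0 0 0 0.15 1; 0 0 0 0 0 0.1 1; 0 0 0 0 0 0.1 1; 0 0 0 0 0 0.1 1; 0 0 0 0 0 0.05 1; 0 0 0 0 0 0 1; 0 0 0 0 0 0 1"

```text
time_s: 10.3
ee_pos: [434.2, 11.6, 224.9]
eef_rot: [[1.0, -0.0, -0.0], [-0.0, -1.0, -0.0], [-0.0, 0.0, -1.0]]
wrist_force: [-3.4, -0.0, 8.2]
opening: 7.9
```

Call:
step_arm --motion "0 0 0 0 0 0 0.9; 0 0 0 0 0 0 0.8; 0 0 0 0 0 0 0.7; 0 0 0 0 0 0 0.66; 0 0 0 0 0 0 0.66; 0 0 0 0 0 -0.5 0.66; 0 0 0 0 0 -1.0 0.66; 0 0 0 0 0 -2.0 0.66; 0 0 0 0 0 -3.0 0.66; 0 0 0 0 -2 -3.5 0.66"

```text
time_s: 11.55
ee_pos: [434.3, 31.2, 325.7]
eef_rot: [[1.0, -0.002, -0.0], [-0.002, -1.0, -0.0], [-0.0, 0.0, -1.0]]
wrist_force: [1.9, 0.7, -0.1]
opening: 15.8
```

Run:
```python
from edge import *
p=robot.camera_params('wrist');im=robot.snapshot('wrist')
s=robot.read_state();e=s['ee_pos'];print(s['time_s'],e,s['wrist_force'],s['opening'])
for m in (9,15):
    c,res=ringfit(im,p,[(46,24),(36,18),(25,12)],m,(491.8,11.3),win=4);print('M zu',m,c,res)
c,res=ringfit(im,p,[(79,30),(87,48)],3,(491.7,11.4),win=4);print('L',np.round(c,1),res)
cv2.imwrite('pics/w8.png',cv2.resize(im[:300,150:470,::-1],None,fx=2,fy=2))
plan([473.3,240,340],0,-0.8)
```

```text
11.6 [435.32210605  33.03934294 330.05409678] [0.79692811 0.93514306 3.02026359] 15.818018908755393
M zu 9 [491.95098623  11.93003223] {(46, 24): (93, array([-0.01, -0.26, -0.21])), (36, 18): (81, array([ 0.26, -0.21, -0.35])), (25, 12): (125, array([ 0.26,  0.02, -0.27]))}
M zu 15 [490.0335619   14.03929269] {(46, 24): (99, array([ 0.5 , -0.33, -1.12])), (36, 18): (79, array([ 1.02, -0.38, -1.17])), (25, 12): (131, array([ 0.93, -0.  , -0.7 ]))}
L [491.6  11.3] {(79, 30): (92, array([ 0.24,  1.07, -0.73])), (87, 48): (84, array([ 0.02,  1.39, -1.39]))}
from [435.3  33.  330.1] d [ 38.  207.    9.9] rv [-0.01 -0.41 -0.08]
-0 -0.03 -0.01 0.24 -1.32 -0.06 -0.8; -0 -0.04 -0.01 0.33 -1.82 -0.09 -0.8; -0 -0.04 -0.01 0.4 -2.19 -0.1 -0.8; -0 -0.05 -0.01 0.45 -2.44 -0.11 -0.8; -0 -0.05 -0.01 0.47 -2.57 -0.12 -0.8; -0 -0.05 -0.01 0.47 -2.57 -0.12 -0.8; -0 -0.05 -0.01 0.45 -2.44 -0.12 -0.8; -0 -0.04 -0.01 0.4 -2.19 -0.1 -0.8; -0 -0.04 -0.01 0.33 -1.82 -0.09 -0.8; -0 -0.03 -0.01 0.24 -1.32 -0.06 -0.8
```

View pics/w8.png

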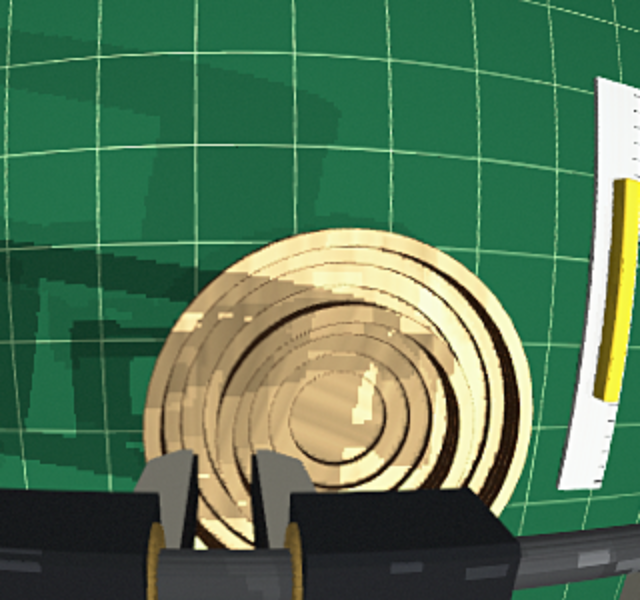

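Call:
step_arm --motion "0 0 0 0.2 -1.2 0 0.3; 0 0 0 0.3 -1.8 0 0; 0 0 0 0.4 -2.2 0 -0.3; 0 0 0 0.5 -2.5 0 -0.58; 0 0 0 0.5 -2.5 0 -0.58; 0 0 0 0.5 -2.5 0 -0.58; 0 0 0 0.5 -2.4 0 -0.58; 0 0 0 0.4 -2.2 0 -0.58; 0 0 0 0.3 -1.8 0 -0.58; 0 0 0 0.2 -0.9 0 -0.58"

```text
time_s: 12.85
ee_pos: [472.3, 232.5, 323.5]
eef_rot: [[1.0, 0.0, -0.001], [0.0, -1.0, -0.0], [-0.001, 0.0, -1.0]]
wrist_force: [0.6, -0.1, 0.8]
opening: 73.1
```

Run:
```python
from edge import *
p=robot.camera_params('wrist');im=robot.snapshot('wrist')
p=robot.camera_params('wrist');im=robot.snapshot('wrist')
s=robot.read_state();e=s['ee_pos'];print(s['time_s'],e,s['wrist_force'],s['opening'])
for m in robot.cut_out('wrist','small_c')[:3]:
    print(m['conf'],np.round(m['box']),[np.round(fitrim(m['mask'],p,1,29,39,rf)[0],1) for rf in(0,1)])
c,res=ringfit(im,p,[(21,36)],3,(473.3,293),win=4);print(c,res)
o=im[:,:,::-1].copy()
for R in (21,29): cv2.polylines(o,[np.round(proj(circ(c,R,39),p,1)).astype(int)],True,(0,0,255),1)
cv2.imwrite('pics/w9.png',o)
```

```text
12.95 [472.40174133 232.21833723 323.8147368 ] [-0.22647858  0.63678019  0.43579803] 73.24605283318107
0.96 [231.  95.  70.  62.] [array([475.4, 296.7]), array([475.4, 296.6,  28.1])]
0.61 [ 0. 88. 48. 51.] [array([201.4, 330.7]), array([200. , 330.7,  35.5])]
[475.66462302 297.37026935] {(21, 36): (180, array([ 0.01, -0.  , -0.82]))}
```

View pics/w9.png

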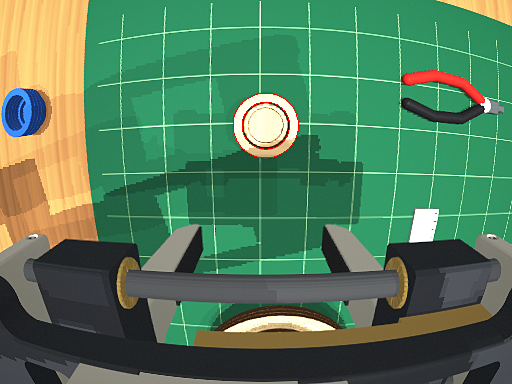

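Call:
step_arm --motion "0 0 0 0.1 -1.0 0.2 -0.58; 0 0 0 0.1 -1.8 0.6 -0.58; 0 0 0 0.1 -1.9 1.2 -0.58; 0 0 0 0.01 -1.3 1.8 -0.58; 0 0 0 0 -0.43 2.2 -0.58; 0 0 0 0 0 2.2 -0.58; 0 0 0 0 0 1.6 -0.58; 0 0 0 0 0 0.9 -0.58; 0 0 0 0 0 0.48 -0.58; 0 0 0 0 0 0 -0.58"

```text
time_s: 14.25
ee_pos: [475.7, 295.9, 212.5]
eef_rot: [[1.0, -0.001, 0.0], [-0.001, -1.0, 0.0], [0.0, -0.0, -1.0]]
wrist_force: [-0.2, -0.0, -0.5]
opening: 73.4
```

Run:
```python
from edge import *
p=robot.camera_params('wrist');im=robot.snapshot('wrist')
s=robot.read_state();e=s['ee_pos'];print(s['time_s'],e,s['wrist_force'],s['opening'])
cv2.imwrite('pics/w10.png',im[:,:,::-1])
```

```text
14.3 [475.80472686 295.92317513 212.88499538] [-0.54931903  0.2474756   0.08725769] 73.53490294883052
```

View pics/w10.png

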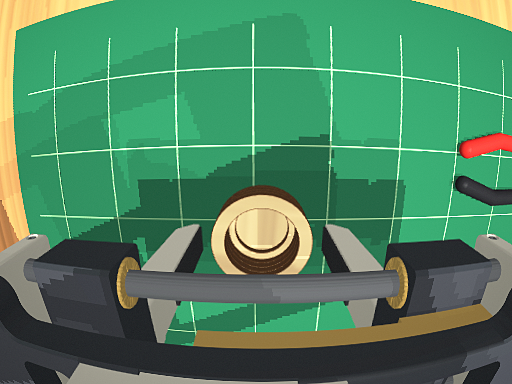

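Call:
step_arm --motion "0 0 0 0 0 0 -0.4; 0 0 0 0 0 0 -0.2; 0 0 0 0 0 0 0.2; 0 0 0 0 0 0 0.5; 0 0 0 0 0 0 0.5; 0 0 0 0 0 0 0.5; 0 0 0 0 0 -0.5 0.5; 0 0 0 0 0 -1.5 0.5; 0 0 0 0 0 -3 0.5; 0 0 0 0 0 -4 0.5"

```text
time_s: 15.55
ee_pos: [475.2, 295.8, 303.2]
eef_rot: [[1.0, -0.0, -0.002], [-0.0, -1.0, -0.001], [-0.002, 0.001, -1.0]]
wrist_force: [0.8, 0.2, -0.4]
opening: 57.8
```

Run:
```python
from edge import *
p=robot.camera_params('wrist');im=robot.snapshot('wrist')
s=robot.read_state();e=s['ee_pos'];print(s['time_s'],e,s['wrist_force'],s['opening'])
cv2.imwrite('pics/w11.png',im[:,:,::-1])
```

```text
15.6 [476.77869922 296.55054782 309.43627254] [ 1.46708074 -0.20382151  2.4506962 ] 57.31167224677547
```

View pics/w11.png

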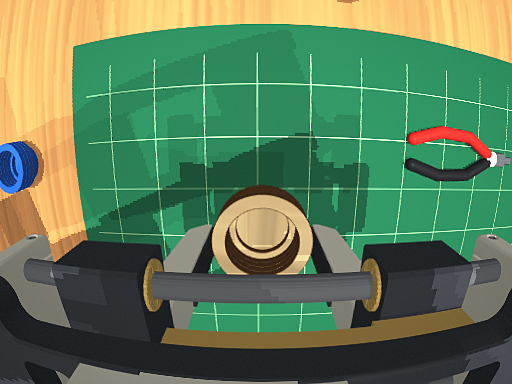

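Call:
step_arm --motion "0 0 0 0.05 1.2 -0.2 0.5; 0 0 0 0.1 2.2 0 0.5; 0 0 0 0.2 3.2 0 0.5; 0 0 0 0.25 4.0 0 0.5; 0 0 0 0.25 4.3 0 0.5; 0 0 0 0.25 4.2 0 0.5; 0 0 0 0.2 3.8 0.4 0.5; 0 0 0 0.15 3.0 0.8 0.5; 0 0 0 0.1 1.8 1.0 0.5; 0 0 0 0.05 0.8 1.0 0.5"

```text
time_s: 16.85
ee_pos: [491.0, 10.0, 271.3]
eef_rot: [[1.0, -0.002, -0.001], [-0.002, -1.0, 0.0], [-0.001, -0.0, -1.0]]
wrist_force: [-0.4, 0.9, -0.1]
opening: 57.6
```

Run:
```python
from edge import *
robot.snapshot('wrist');robot.snapshot('wrist')
p=robot.camera_params('wrist');im=robot.snapshot('wrist')
s=robot.read_state();e=s['ee_pos'];print(s['time_s'],e,s['wrist_force'],s['opening'])
c,res=ringfit(im,p,[(87,48),(79,30)],3,(491.7,11.4),win=4);print('L',c,res)
zt=e[2]-212.7+39
for m in robot.cut_out('wrist','small_c')[:2]:
    print(m['conf'],np.round(m['box']),np.round(fitarc(m['mask'],p,1,29,zt,225)[0]-e[:2],1))
cs,res=ringfit(im,p,[(21,36)],zt-36,e[:2]+[0,1],win=4,maxrow=260);print(cs-e[:2],res)
o=cv2.resize(im[100:300,150:400,::-1],None,fx=3,fy=3,interpolation=cv2.INTER_CUBIC)
def dr(Q,col): cv2.polylines(o,[np.round((proj(Q,p,1)-[150,100]+.5)*3).astype(int)],True,col,1)
for R in (21,29): dr(circ(e[:2]+[0,0],R,zt),(0,0,255))
for R in (54,62,87,95): dr(circ((491.9,11.5),R,51),(255,0,0))
cv2.imwrite('pics/w12.png',o)
```

```text
17.0 [491.01234309  11.17560981 271.51339361] [ 0.21818676  0.17403077 -1.13451537] 58.0173896392684
L [492.35305472  10.89284848] {(87, 48): (100, array([-0.04,  1.18, -1.4 ])), (79, 30): (106, array([ 0.01,  1.52, -0.81]))}
0.86 [209. 186. 107.  91.] [-0.9  4.9]
[-0.5999052   1.11145808] {(21, 36): (102, array([ 0.04,  0.94, -0.88]))}
```

View pics/w12.png

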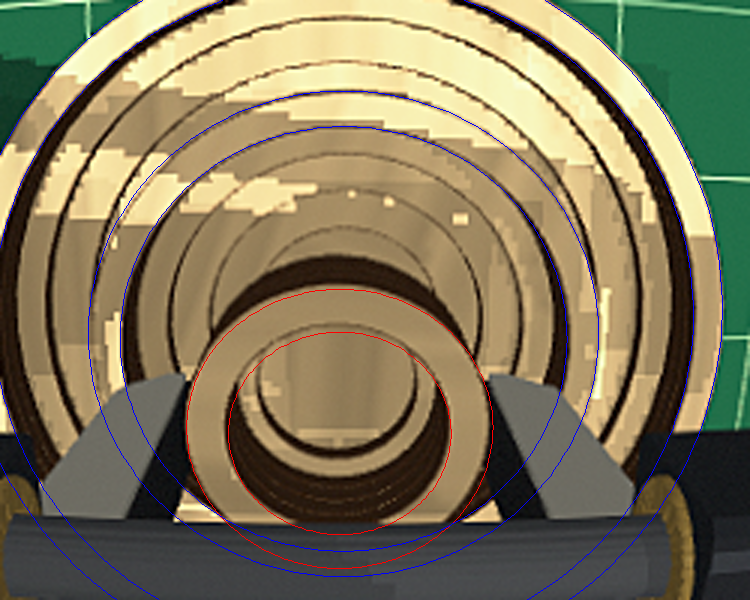

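Run:
```python
from edge import *
p=robot.camera_params('wrist');im=robot.snapshot('wrist')
s=robot.read_state();e=s['ee_pos'];print(s['time_s'],e)
c,res=ringfit(im,p,[(54,42),(46,24),(36,18),(25,12)],9,(491.9,11.4),win=3,maxrow=200);print('M',c,res)
c,res=ringfit(im,p,[(54,42),(46,24),(36,18)],9,(491.9,11.4),win=3,maxrow=210);print('M',c,res)
zt=e[2]-212.7+39
for w in(2,3,4):
  cs,res=ringfit(im,p,[(21,36)],zt-36,e[:2]+[-.5,1.5],win=w,maxrow=250);print(cs,res)
```

```text
17.1 [491.36408156  11.63307359 272.34939987]
M [492.6397748   11.25419562] {(54, 42): (75, array([-0.02,  1.77, -1.6 ])), (46, 24): (72, array([-0.12,  0.31, -0.25])), (36, 18): (54, array([ 0.06,  0.74, -0.4 ])), (25, 12): (38, array([ 0.52,  2.98, -2.66]))}
M [492.61602109  11.22100289] {(54, 42): (82, array([-0.04,  2.07, -1.82])), (46, 24): (82, array([-0.07,  0.38, -0.28])), (36, 18): (66, array([ 0.07,  0.71, -0.36]))}
[491.30975739  13.05950791] {(21, 36): (91, array([ 0.  ,  1.03, -0.83]))}
[491.23390851  12.94400116] {(21, 36): (90, array([ 0.01,  1.06, -0.91]))}
[491.23299876  12.89900677] {(21, 36): (88, array([ 0.03,  1.18, -0.99]))}
```

Call:
step_arm --motion "0 0 0 0.12 0.13 0 0.5; 0 0 0 0 0 0.3 0.5; 0 0 0 0 0 0.7 0.5; 0 0 0 0 0 0.9 0.5; 0 0 0 0 0 0.8 0.5; 0 0 0 0 0 0.5 0.5; 0 0 0 0 0 0.3 0.5; 0 0 0 0 0 0.1 0.5; 0 0 0 0 0 0 0.5; 0 0 0 0 0 0 0.5"

```text
time_s: 18.35
ee_pos: [492.7, 9.6, 236.7]
eef_rot: [[1.0, -0.0, 0.001], [-0.0, -1.0, -0.0], [0.001, 0.0, -1.0]]
wrist_force: [0.4, -0.7, -0.9]
opening: 57.8
```

Run:
```python
from edge import *
p=robot.camera_params('wrist');im=robot.snapshot('wrist')
s=robot.read_state();e=s['ee_pos'];print(s['time_s'],e,s['wrist_force'])
c,res=ringfit(im,p,[(54,42),(46,24),(36,18)],9,(491.9,11.4),win=3,maxrow=215);print('M',c,res)
zt=e[2]-212.7+39
for w in(2,3):
  cs,res=ringfit(im,p,[(21,36)],zt-36,e[:2]+[-.5,1.5],win=w,maxrow=250);print(cs,res)
cv2.imwrite('pics/w13.png',cv2.resize(im[100:300,150:400,::-1],None,fx=3,fy=3,interpolation=cv2.INTER_CUBIC))
```

```text
18.4 [492.70001566   9.58302556 236.67682766] [ 1.2107999  -1.71166445 -0.98056238]
M [492.62543911  11.26168668] {(54, 42): (77, array([ 0.06,  2.51, -2.19])), (46, 24): (79, array([-0.1 ,  0.52, -0.4 ])), (36, 18): (68, array([ 0.06,  0.35, -0.18]))}
[493.08357269  10.92875821] {(21, 36): (92, array([-0.  ,  0.99, -0.82]))}
[493.02070019  10.84344367] {(21, 36): (89, array([ 0.04,  1.02, -0.86]))}
```

View pics/w13.png

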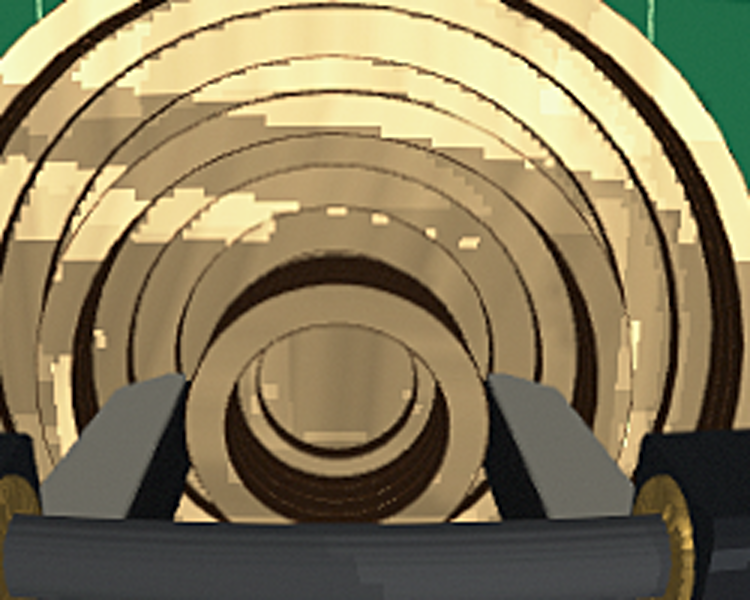

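Call:
step_arm --motion "0 0 0 -0.03 0 0.2 0.5; 0 0 0 0 0 0.25 0.5; 0 0 0 0 0 0.2 0.5; 0 0 0 0 0 0.15 0.5; 0 0 0 0 0 0.15 0.5; 0 0 0 0 0 0.1 0.5; 0 0 0 0 0 0.1 0.5; 0 0 0 0 0 0.05 0.5; 0 0 0 0 0 0 0.5; 0 0 0 0 0 0 0.5"

```text
time_s: 19.65
ee_pos: [492.3, 9.6, 224.9]
eef_rot: [[1.0, -0.0, 0.0], [-0.0, -1.0, -0.0], [0.0, 0.0, -1.0]]
wrist_force: [-2.0, 0.1, 5.2]
opening: 57.5
```

Call:
step_arm --motion "0 0 0 0 0 0 0.2; 0 0 0 0 0 0 -0.1; 0 0 0 0 0 0 -0.3; 0 0 0 0 0 0 -0.46; 0 0 0 0 0 0 -0.48; 0 0 0 0 0 -0.5 -0.48; 0 0 0 0 0 -1.0 -0.48; 0 0 0 0 0 -2.0 -0.48; 0 0 0 0 0 -3.0 -0.48; 0 0 0 0 0 -3.5 -0.48"

```text
time_s: 20.9
ee_pos: [492.1, 9.6, 325.8]
eef_rot: [[1.0, -0.001, -0.0], [-0.001, -1.0, 0.0], [-0.0, -0.0, -1.0]]
wrist_force: [0.9, 0.0, 0.2]
opening: 68.7
```

Call:
step_arm --motion "0 0 0 0.4 0.6 -0.5 -0.3; 0 0 0 0.8 0.8 0 -0.1; 0 0 0 1.2 0.8 0 0.1; 0 0 0 1.6 0.5 0 0.3; 0 0 0 1.9 0.2 0 0.3; 0 0 0 1.9 0 0 0.3; 0 0 0 1.8 0 0 0.3; 0 0 0 1.4 0 0 0.3; 0 0 0 0.9 0 0 0.3; 0 0 0 0.4 0 0 0.3"

```text
time_s: 22.15
ee_pos: [615.7, -19.6, 328.9]
eef_rot: [[1.0, -0.0, -0.001], [-0.0, -1.0, 0.0], [-0.001, -0.0, -1.0]]
wrist_force: [-0.3, 0.7, -0.1]
opening: 32.5
```

Run:
```python
from edge import *
robot.snapshot('wrist')
p=robot.camera_params('wrist');im=robot.snapshot('wrist')
s=robot.read_state();e=s['ee_pos'];print(s['time_s'],e,s['wrist_force'],s['opening'])
cv2.imwrite('pics/w14.png',cv2.resize(im[:,:,::-1],(800,600)))
for q in('large_c','medium_c','small_c','rule_c'):
    print(q,[(np.round(m['pixel'],1),round(m['conf'],2)) for m in robot.mark_of('wrist',q)[:3]])
# yellow rib
hsv=cv2.cvtColor(im,cv2.COLOR_RGB2HSV);mk=cv2.inRange(hsv,(22,150,120),(34,255,255))
n,l,st,ct=cv2.connectedComponentsWithStats(mk);i=1+st[1:,4].argmax();print(st[i])
ys,xs=np.nonzero(l==i)
X=np.array([unproj((x,y),21,p,1)[:2] for x,y in zip(xs,ys)])
r=cv2.minAreaRect(X.astype(np.float32));print('rib',r)
```

```text
22.25 [615.40940509 -19.49028247 329.24654981] [-0.11988107 -0.19817162  0.38005825] 32.40370256224153
large_c []
medium_c []
small_c [(array([135.6, 163. ]), 0.68)]
rule_c [(array([307. ,  84.2]), 0.77)]
[ 301   24   16  128 1498]
rib ((661.4553833007812, 83.50003051757812), (128.51023864746094, 11.86650562286377), 88.15740966796875)
```

View pics/w14.png

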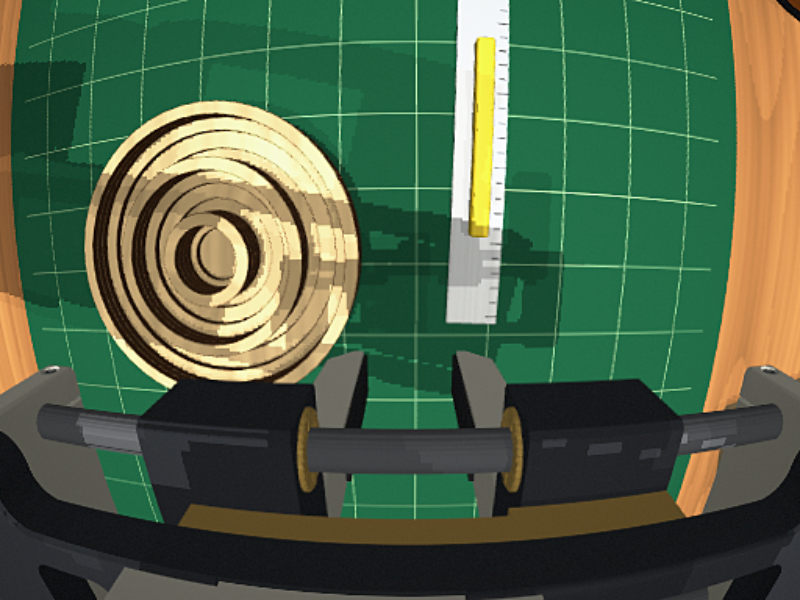

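Call:
step_arm --motion "0 0 0.9 0.4 -1.2 0 0.3; 0 0 0.94 0.9 -2.0 0.4 0.3; 0 0 0 1.3 -2.4 0.9 0.3; 0 0 0 1.1 -2.4 1.5 0.3; 0 0 0 0.6 -1.6 2.0 0.3; 0 0 0 0.0 -0.6 2.4 0.3; 0 0 0 0 0 2.4 0.3; 0 0 0 0 0 1.8 0.3; 0 0 0 0 0 1.0 0.3; 0 0 0 0 0 0.4 0.3"

```text
time_s: 23.7
ee_pos: [660.9, 81.3, 200.9]
eef_rot: [[0.999, -0.033, -0.0], [-0.033, -0.999, 0.0], [-0.0, -0.0, -1.0]]
wrist_force: [-0.0, 0.1, 0.7]
opening: 33.1
```

Run:
```python
from edge import *
robot.snapshot('wrist')
p=robot.camera_params('wrist');im=robot.snapshot('wrist')
s=robot.read_state();e=s['ee_pos'];print(s['time_s'],e,s['eef_rot'][:,0],s['wrist_force'],s['opening'])
cv2.imwrite('pics/w15.png',im[:,:,::-1])
hsv=cv2.cvtColor(im,cv2.COLOR_RGB2HSV);mk=cv2.inRange(hsv,(22,150,120),(34,255,255))
n,l,st,ct=cv2.connectedComponentsWithStats(mk);i=1+st[1:,4].argmax();print(st[i])
ys,xs=np.nonzero(l==i)
X=np.array([unproj((x,y),21,p,1)[:2] for x,y in zip(xs,ys)])
r=cv2.minAreaRect(X.astype(np.float32));print('rib',r)
```

```text
23.8 [661.01684724  81.22440511 201.5171481 ] [ 9.99459897e-01 -3.28614867e-02  1.89960782e-04] [ 1.20536416 -0.36183093 -0.22328788] 32.54277466336684
[ 253  124   21  151 3039]
rib ((662.5336303710938, 103.7070083618164), (89.39370727539062, 11.321895599365234), 88.12178802490234)
```

View pics/w15.png

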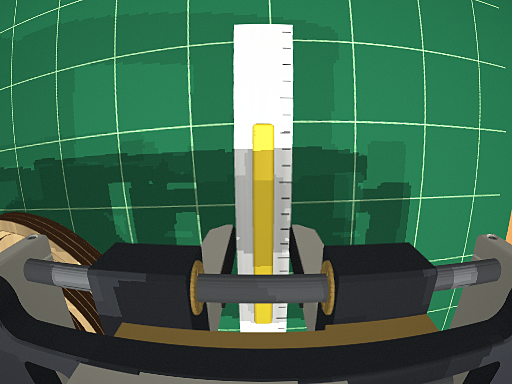

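Call:
step_arm --motion "0 0 0 0 -0.22 0.25 0.3; 0 0 0 0 0 0.28 0.3; 0 0 0 0 0 0 0.5; 0 0 0 0 0 0 0.7; 0 0 0 0 0 0 1; 0 0 0 0 0 0 1; 0 0 0 0 0 0 1; 0 0 0 0 0 0 1; 0 0 0 0 0 -0.5 1; 0 0 0 0 0 -1 1"

```text
time_s: 25.05
ee_pos: [660.6, 83.6, 210.9]
eef_rot: [[0.999, -0.033, -0.002], [-0.033, -0.999, 0.0], [-0.002, -0.0, -1.0]]
wrist_force: [0.0, 0.4, -1.6]
opening: 11.6
```

Call:
step_arm --motion "0 0 0 0 0 -1.5 1; 0 0 0 0 0 -2.0 1; 0 0 -0.9 -0.6 0.3 -2.0 1; 0 0 -0.96 -1.3 0.7 -1.5 1; 0 0 0 -2.2 1.1 -0.4 1; 0 0 0 -3.0 1.4 0 1; 0 0 0 -3.4 1.4 0 1; 0 0 0 -3.1 1.2 0 1; 0 0 0 -2.1 0.8 0 1; 0 0 0 -1.1 0.3 0 1"

```text
time_s: 26.3
ee_pos: [491.0, 11.6, 285.7]
eef_rot: [[1.0, -0.001, -0.0], [-0.001, -1.0, -0.0], [-0.0, 0.0, -1.0]]
wrist_force: [0.8, 0.3, -1.4]
opening: 11.5
```

Run:
```python
from edge import *
robot.snapshot('wrist');robot.snapshot('scene')
p=robot.camera_params('wrist');im=robot.snapshot('wrist');sc=robot.snapshot('scene')
s=robot.read_state();e=s['ee_pos'];print(s['time_s'],e,s['eef_rot'][:,0],s['wrist_force'],s['opening'])
cv2.imwrite('pics/w16.png',im[:,:,::-1]);cv2.imwrite('pics/s16.png',cv2.resize(sc[120:290,150:350,::-1],None,fx=3,fy=3))
hsv=cv2.cvtColor(im,cv2.COLOR_RGB2HSV);mk=cv2.inRange(hsv,(22,150,120),(34,255,255))
n,l,st,ct=cv2.connectedComponentsWithStats(mk);i=1+st[1:,4].argmax();print(st[i])
ys,xs=np.nonzero(l==i)
X=np.array([unproj((x,y),e[2]-196+21,p,1)[:2] for x,y in zip(xs,ys)])
r=cv2.minAreaRect(X.astype(np.float32));print('rib',r)
```

```text
26.5 [493.1229395   11.96321628 285.61417825] [ 9.99999062e-01 -1.87356445e-04  1.35714047e-03] [-0.24806459 -0.1622292  -1.70726505] 12.033397484188486
[ 251  128   22  147 2991]
rib ((491.93212890625, 34.717742919921875), (11.24282455444336, 84.5934829711914), 0.4049645662307739)
```

View pics/w16.png

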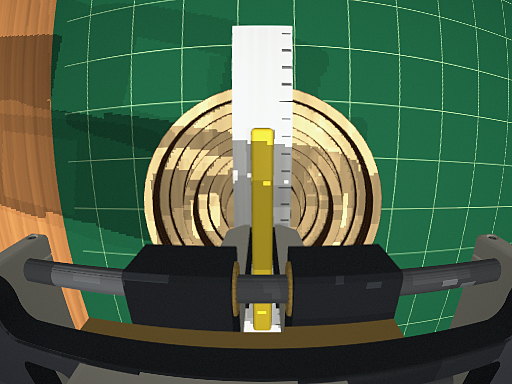

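View pics/s16.png

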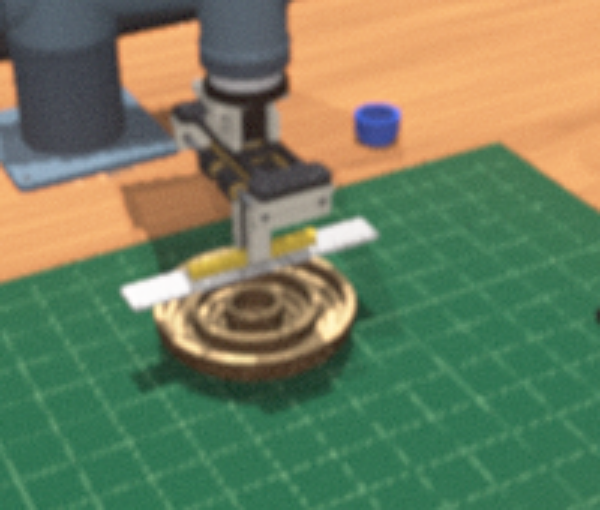

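Call:
step_arm --motion "0 0 0 0 0 0.6 1; 0 0 0 0 0 0.9 1; 0 0 0 0 0 0.9 1; 0 0 0 0 0 0.7 1; 0 0 0 0 0 0.4 1; 0 0 0 0 0 0.2 1; 0 0 0 0 0 0.15 1; 0 0 0 0 0 0.15 1; 0 0 0 0 0 0.1 1; 0 0 0 0 0 0 1"

```text
time_s: 27.75
ee_pos: [492.8, 12.0, 244.3]
eef_rot: [[1.0, -0.0, 0.0], [-0.0, -1.0, -0.0], [0.0, 0.0, -1.0]]
wrist_force: [0.1, 0.0, -0.0]
opening: 11.5
```

Call:
step_arm --motion "0 0 0 0 0 0.05 1; 0 0 0 0 0 0 1; 0 0 0 0 0 0 0.9; 0 0 0 0 0 0 0.7; 0 0 0 0 0 0 0.5; 0 0 0 0 0 0 0.4; 0 0 0 0 0 0 0.4; 0 0 0 0 0 -0.5 0.4; 0 0 0 0 0 -2.5 0.4; 0 0 0 0 0 -4 0.4"

```text
time_s: 29.0
ee_pos: [492.2, 12.1, 313.6]
eef_rot: [[1.0, -0.0, -0.003], [-0.0, -1.0, 0.001], [-0.003, -0.001, -1.0]]
wrist_force: [0.2, 0.5, -0.1]
opening: 27.7
```

Run:
```python
from edge import *
robot.snapshot('wrist');
p=robot.camera_params('wrist');im=robot.snapshot('wrist');sc=robot.snapshot('scene')
s=robot.read_state();e=s['ee_pos'];print(s['time_s'],e,s['eef_rot'][:,0],s['wrist_force'],s['opening'])
cv2.imwrite('pics/w17.png',im[:,:,::-1]);cv2.imwrite('pics/s17.png',cv2.resize(sc[120:290,150:350,::-1],None,fx=3,fy=3))
hsv=cv2.cvtColor(im,cv2.COLOR_RGB2HSV);mk=cv2.inRange(hsv,(22,150,120),(34,255,255))
n,l,st,ct=cv2.connectedComponentsWithStats(mk);i=1+st[1:,4].argmax();print(st[i])
ys,xs=np.nonzero(l==i)
X=np.array([unproj((x,y),69,p,1)[:2] for x,y in zip(xs,ys)])
r=cv2.minAreaRect(X.astype(np.float32));print('rib',r)
c,res=ringfit(im,p,[(87,48)],3,(491.9,11.4),win=3,maxrow=215);print('L',c,res)
```

```text
29.15 [493.52495311  11.90232125 315.93267443] [ 9.99987028e-01 -5.69598475e-05  5.09321239e-03] [ 0.26996884 -0.94007901 -0.19670593] 28.10465790494181
[ 251  125   15  150 2069]
rib ((493.1611022949219, 12.760459899902344), (11.098634719848633, 128.0037841796875), 0.06359180808067322)
L [492.3363587   10.36107844] {(87, 48): (83, array([ 0.14,  2.43, -1.9 ]))}
```

View pics/w17.png

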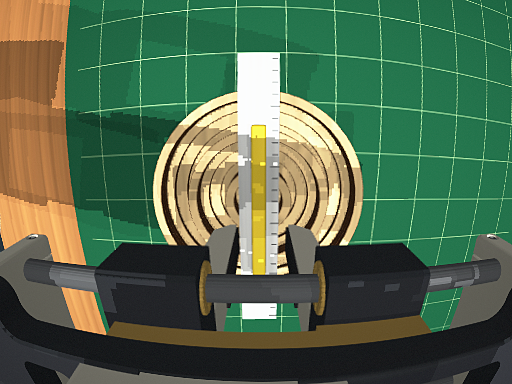

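View pics/s17.png

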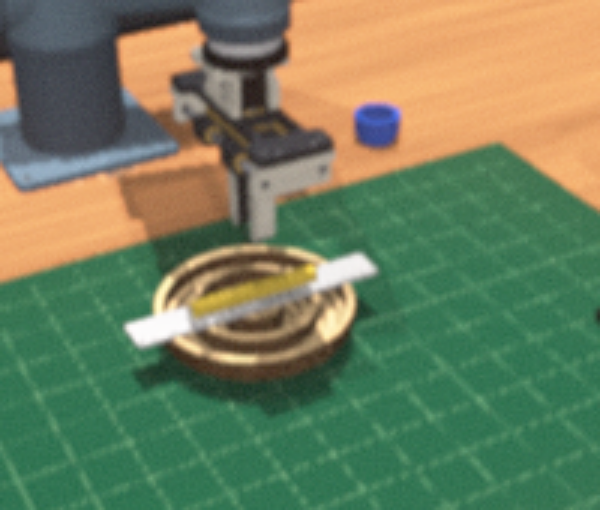

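Call:
step_arm --motion "0 0 0 0 -0.8 0 0.7; 0 0 0 0 -1.6 0 1; 0 0 0 0 -2.0 0 1; 0 0 0 0 -2.0 0 1; 0 0 0 0 -1.5 0.5 1; 0 0 0 0 -0.75 1.2 1; 0 0 0 0 0 1.7 1; 0 0 0 0 0 1.7 1; 0 0 0 0 0 1.0 1; 0 0 0 0 0 0.6 1"

```text
time_s: 30.4
ee_pos: [492.6, 98.4, 245.7]
eef_rot: [[1.0, -0.0, -0.001], [-0.0, -1.0, -0.0], [-0.001, 0.0, -1.0]]
wrist_force: [-0.1, 0.2, 0.0]
opening: 0.7
```

Run:
```python
from edge import *
robot.snapshot('wrist');
sc=robot.snapshot('scene')
for k in range(3):
    s=robot.read_state();print(s['time_s'],s['ee_pos'],s['wrist_force'],s['opening']);robot.snapshot('wrist')
cv2.imwrite('pics/s18.png',cv2.resize(sc[120:290,150:350,::-1],None,fx=3,fy=3))
```

```text
30.5 [492.60838876  98.42754281 245.98335658] [-1.05686627  0.36205401 -0.86027057] 0.5664086640259042
30.55 [492.81282686  98.46137276 246.53240422] [ 0.07298249 -0.03350232  0.4461907 ] 0.8099834148683901
30.6 [492.96783928  98.44944851 246.91183797] [-0.63083832 -0.10320945  0.00958805] 0.38713453522067004
```

View pics/s18.png

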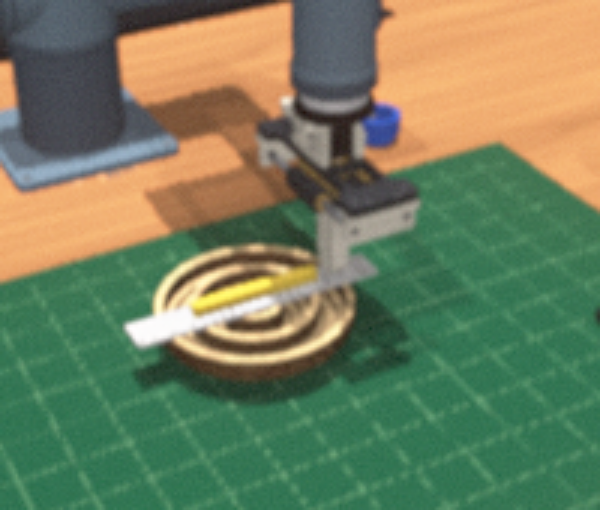

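Call:
step_arm --motion "0 0 0 0 0 0.2 1; 0 0 0 0 0 0.2 1; 0 0 0 0 0 0.1 1; 0 0 0 0 0 0.05 1; 0 0 0 0 0 0.05 1; 0 0 0 0 0 0 1; 0 0 0 0 0 0 1; 0 0 0 0 0 0 1; 0 0 0 0 0 0 1; 0 0 0 0 0 0 1"

```text
time_s: 31.9
ee_pos: [492.7, 98.6, 241.3]
eef_rot: [[1.0, -0.0, 0.0], [-0.0, -1.0, 0.0], [0.0, -0.0, -1.0]]
wrist_force: [-1.7, 0.1, 7.0]
opening: 0.2
```

Call:
step_arm --motion "0 0 0 0 0 0.03 1; 0 0 0 0 0 0.02 1; 0 0 0 0 0 0 1; 0 0 0 0 0 0 1; 0 0 0 0 0 0 1; 0 0 0 0 0 0 1; 0 0 0 0 0 0 1; 0 0 0 0 0 0 1; 0 0 0 0 0 0 1; 0 0 0 0 0 0 1"

```text
time_s: 33.15
ee_pos: [492.8, 98.8, 241.0]
eef_rot: [[1.0, -0.0, 0.001], [-0.0, -1.0, 0.0], [0.001, -0.0, -1.0]]
wrist_force: [-2.5, 1.7, 8.7]
opening: 0.6
```

Run:
```python
from edge import *
sc=robot.snapshot('scene')
s=robot.read_state();print(s['time_s'],s['ee_pos'],s['wrist_force'],s['wrist_torque'])
cv2.imwrite('pics/s19.png',cv2.resize(sc[120:290,150:350,::-1],None,fx=3,fy=3))
```

```text
33.2 [492.74622301  98.77219234 241.04455885] [-2.89353982  0.77714732  8.78310893] [ 0.21760063  0.36116622 -0.04991233]
```

View pics/s19.png

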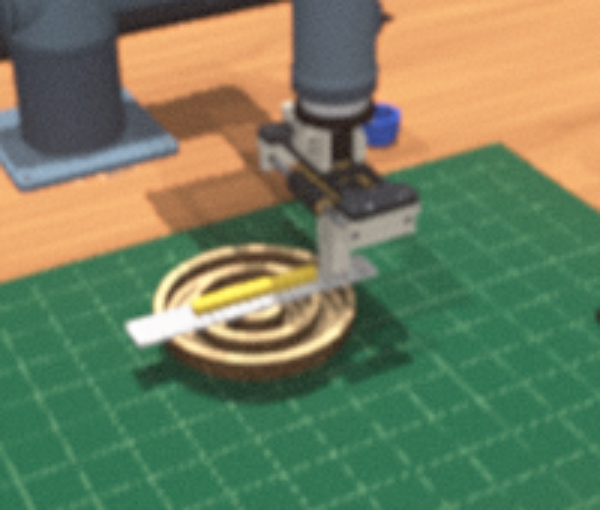

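Call:
step_arm --motion "0 0 0 0 0 0.1 1; 0 0 0 0 0 0.1 1; 0 0 0 0 0 0 1; 0 0 0 0 0 0 1; 0 0 0 0 0 0 1; 0 0 0 0 0 0 1; 0 0 0 0 0 0 1; 0 0 0 0 0 0 1; 0 0 0 0 0 0 1; 0 0 0 0 0 0 1"

```text
time_s: 34.45
ee_pos: [492.9, 99.6, 240.0]
eef_rot: [[1.0, -0.001, 0.002], [-0.001, -1.0, 0.002], [0.002, -0.002, -1.0]]
wrist_force: [-5.2, 7.3, 16.0]
opening: 0.2
```

Call:
step_arm --motion "0 0 0 0 0 -0.3 1; 0 0 0 0 0 -0.7 1; 0 0 0 0 0 -1.5 1; 0 0 0 0 0.5 -2.0 1; 0 0 0 0 2.0 -1.0 1; 0 0 0 0 3.2 0 1; 0 0 0 0 3.8 0 1; 0 0 0 0 3.7 0 1; 0 0 0 0 2.7 0 1; 0 0 0 0 1.5 0 1"

```text
time_s: 35.7
ee_pos: [492.8, -76.8, 293.8]
eef_rot: [[1.0, -0.002, 0.001], [-0.002, -1.0, -0.0], [0.001, 0.0, -1.0]]
wrist_force: [0.2, 0.5, -0.0]
opening: 0.6
```

Run:
```python
from edge import *
robot.snapshot('wrist')
p=robot.camera_params('wrist');im=robot.snapshot('wrist')
s=robot.read_state();e=s['ee_pos'];print(s['time_s'],s['ee_pos'],s['wrist_force'],s['wrist_torque'])
cv2.imwrite('pics/w20.png',im[:,:,::-1])
hsv=cv2.cvtColor(im,cv2.COLOR_RGB2HSV);mk=cv2.inRange(hsv,(22,150,120),(34,255,255))
n,l,st,ct=cv2.connectedComponentsWithStats(mk);i=1+st[1:,4].argmax();print(st[i])
ys,xs=np.nonzero(l==i)
X=np.array([unproj((x,y),69,p,1)[:2] for x,y in zip(xs,ys)])
print('rib',cv2.minAreaRect(X.astype(np.float32)))
m=robot.cut_out('wrist','large_c')[0];print(m['conf'],m['box'],fitarc(m['mask'],p,1,95,51,225))
```

```text
35.8 [492.8813046  -76.57928575 293.57546743] [ 0.29703342  0.19907045 -0.32547424] [-0.01137984 -0.09805868 -0.01424245]
[ 252    3   18  179 2952]
rib ((492.85888671875, 12.285480499267578), (127.70893859863281, 11.413524627685547), 89.53085327148438)
0.9 [135.7, 0.7, 246.4, 207.9] (array([495.10390345,  11.86802787]), np.float64(2.9814792716285012), 481)
```

View pics/w20.png

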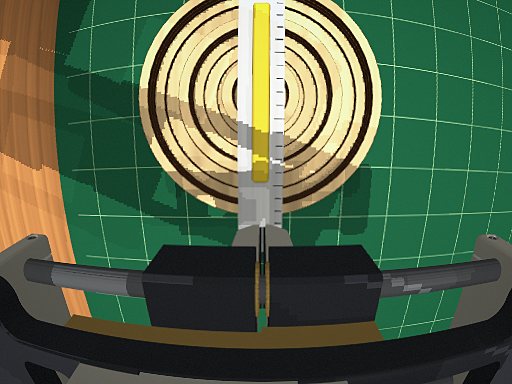

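Call:
step_arm --motion "0 0 0 0 -0.12 0.5 1; 0 0 0 0 0 1.2 1; 0 0 0 0 0 1.5 1; 0 0 0 0 0 1.0 1; 0 0 0 0 0 0.5 1; 0 0 0 0 0 0.2 1; 0 0 0 0 0 0.2 1; 0 0 0 0 0 0.15 1; 0 0 0 0 0 0.1 1; 0 0 0 0 0 0 1"

```text
time_s: 37.1
ee_pos: [493.1, -74.7, 240.9]
eef_rot: [[1.0, 0.0, 0.002], [0.0, -1.0, -0.001], [0.002, 0.001, -1.0]]
wrist_force: [-2.3, -0.1, 8.6]
opening: 0.2
```

Call:
step_arm --motion "0 0 0 0 0 0.06 1; 0 0 0 0 0 0.04 1; 0 0 0 0 0 0 1; 0 0 0 0 0 0 1; 0 0 0 0 0 0 1; 0 0 0 0 0 0 1; 0 0 0 0 0 0 1; 0 0 0 0 0 0 1; 0 0 0 0 0 0 1; 0 0 0 0 0 0 1"

```text
time_s: 38.35
ee_pos: [493.3, -75.1, 240.4]
eef_rot: [[1.0, 0.0, 0.003], [0.0, -1.0, -0.002], [0.003, 0.002, -1.0]]
wrist_force: [-3.3, -2.1, 10.8]
opening: 0.3
```

Run:
```python
from edge import *
sc=robot.snapshot('scene')
s=robot.read_state();print(s['time_s'],s['ee_pos'],s['wrist_force'],s['wrist_torque'])
cv2.imwrite('pics/s21.png',cv2.resize(sc[120:290,150:350,::-1],None,fx=3,fy=3))
```

```text
38.4 [493.27783159 -75.13390564 240.44867843] [-2.6685431  -2.92690554 10.33094872] [-0.4493946   0.48335025  0.06547995]
```

View pics/s21.png

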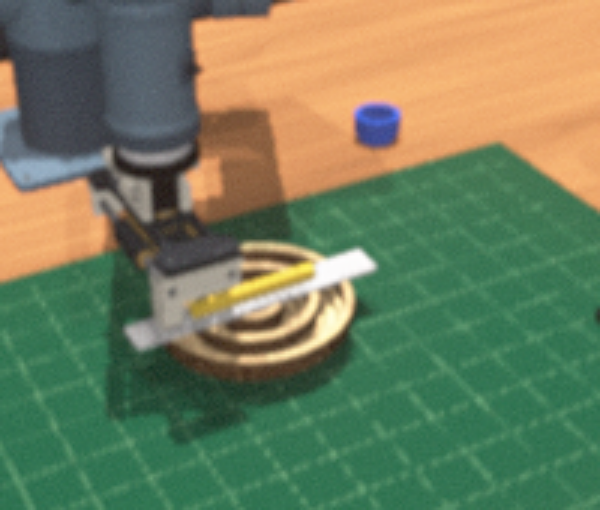

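Call:
step_arm --motion "0 0 0 0 0 0.06 1; 0 0 0 0 0 0 1; 0 0 0 0 0 0 1; 0 0 0 0 0 0 1; 0 0 0 0 0 -0.3 1; 0 0 0 0 0 -0.7 1; 0 0 0 0 0 -1.5 1; 0 0 0 0 0 -2.5 1; 0 0 0 0 0.5 -3.5 1; 0 0 0 0 1 -3 1"

```text
time_s: 39.65
ee_pos: [492.7, -89.1, 355.2]
eef_rot: [[1.0, 0.001, 0.001], [0.001, -1.0, -0.0], [0.001, 0.0, -1.0]]
wrist_force: [1.7, -0.2, -0.1]
opening: 0.8
```

Run:
```python
from edge import *
robot.snapshot('wrist');robot.snapshot('wrist')
p=robot.camera_params('wrist');im=robot.snapshot('wrist');sc=robot.snapshot('scene')
s=robot.read_state();e=s['ee_pos'];print(s['time_s'],s['ee_pos'],s['wrist_force'])
cv2.imwrite('pics/w22.png',cv2.resize(im[:250,100:420,::-1],None,fx=2.4,fy=2.4))
cv2.imwrite('pics/s22.png',cv2.resize(sc[170:280,170:310,::-1],None,fx=5,fy=5,interpolation=cv2.INTER_CUBIC))
hsv=cv2.cvtColor(im,cv2.COLOR_RGB2HSV);mk=cv2.inRange(hsv,(22,150,120),(34,255,255))
n,l,st,ct=cv2.connectedComponentsWithStats(mk);i=1+st[1:,4].argmax();print(st[i])
ys,xs=np.nonzero(l==i)
X=np.array([unproj((x,y),69,p,1)[:2] for x,y in zip(xs,ys)])
print('rib',cv2.minAreaRect(X.astype(np.float32)))
for n_,rg,zu in [('L',[(87,48),(79,30)],3),('M',[(54,42),(46,24)],9),('S',[(21,36)],15)]:
    print(n_,ringfit(im,p,rg,zu,(492,11.5),win=3,maxrow=200))
```

```text
39.85 [492.64081772 -89.24940943 353.52373179] [-0.41246778 -0.24337119  0.0887212 ]
[ 251   16   14  138 1710]
rib ((492.3787536621094, 11.660198211669922), (11.536896705627441, 127.57079315185547), 0.007461439818143845)
L (array([491.65165418,  11.68370068]), {(87, 48): (126, array([-0.02,  0.11, -1.73])), (79, 30): (160, array([-0.  , -0.25, -0.65]))})
M (array([491.81319153,  11.17833434]), {(54, 42): (144, array([ 0.11, -0.58, -1.43])), (46, 24): (135, array([ 0.02, -0.14, -0.38]))})
S (array([491.94966124,   9.52011786]), {(21, 36): (92, array([ 0.01,  0.01, -0.64]))})
```

View pics/w22.png

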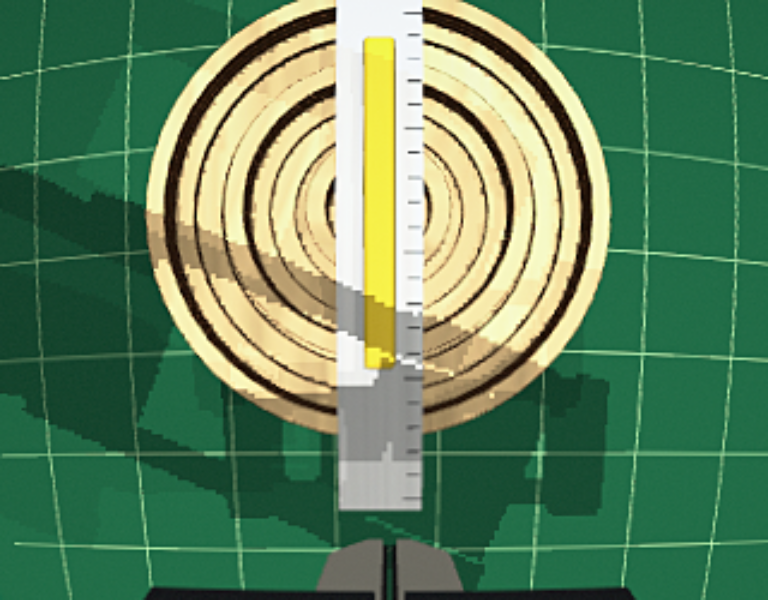

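View pics/s22.png

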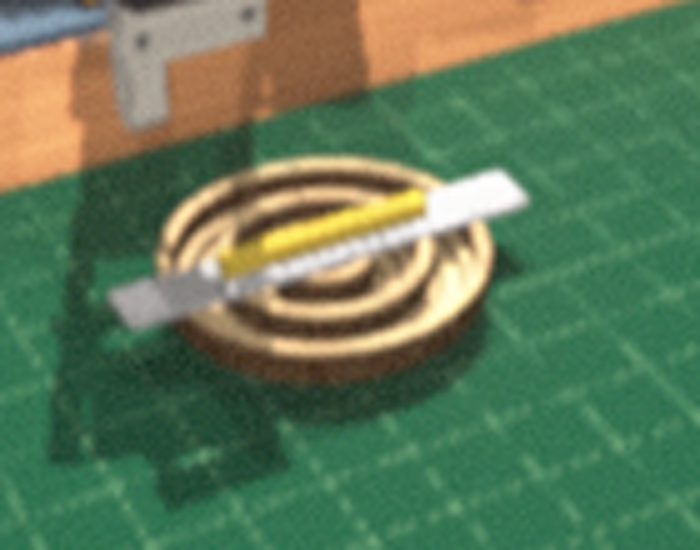

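```bash
python3 -c "
from bench import robot
s=robot.read_state();print(s['time_s'],s['wrist_force'])
print(robot.finish_job())"
```

```text
39.85 [-0.41246778 -0.24337119  0.0887212 ]
the job is handed in; nothing more can be done
None
```

The bowls are nested, and the straightedge lies level across the middle of the rims from left to right. I handed the job in at 39.9 s with the gripper clear of everything.

- **Nesting:** I lowered the medium bowl into the large one, then the small into the medium. Each met its seat at the expected height, with upward forces of only 8 N and 5 N. A foot standing on the seat's edge would have met it 6 mm higher.
- **Rocking check:** I laid the straightedge down, let go, and pressed it on the large rim. The left side read up to 16 N and the right about 11 N, plus a slightly deeper press that I did not read. The pictures taken at about 9 N on the left and 10 N on the right showed no rocking. At the 16 N reading the fingertips stood 1 mm lower with a 7 N sideways force. I took this as the arm giving way; afterwards the straightedge had moved less than 1 mm.
- **Final pictures:** The straightedge's centre is within 1 mm of the bowls' axis, and it runs left to right to within a fraction of a degree. The large and medium bowls are concentric to about 0.5 mm.
- **One reading disagreed:** the last fit put the small bowl about 2 mm towards the robot's right. I doubt it, because the straightedge and a shadow hid part of that rim. The fit just before lowering agreed to about 0.5 mm, and 2 mm is still inside the 3 mm seat clearance.

I never moved the cutters, jar or flask, but I took no final picture to confirm they stayed put.

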